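# Fetch the specimen mount from behind the objectives

### The arm

A 6-joint arm with a two-finger parallel gripper is mounted at the origin on the work surface. World frame = base frame: x ahead of the robot, y to its left, z up, the work surface at z = 0. Lengths are in m, angles in rad, forces in N, time in s.
With the tool pointing down it reaches from about 0.375 to 0.9 m from the base axis. Payload 3.1 kg.
Tool frame: the origin (TCP) lies midway between the tips of the shut fingers; the grasp point (between the pads) lies 19 mm behind it; x points along the fingers, z is the direction in which the jaws open and shut, and the axes are right-handed (so a half turn about x gives the same grasp; the last joint's range is limited). The gripper opens to 87 mm and grips with 3 to 60 N. Pads are 19 mm wide; open, the fingers measure 117 mm over their backs; the gripper's body (75 mm by 190 mm) begins 51 mm behind the grasp point.
Start: joints at [-0.178, 0.527, 1.433, -0, 1.181, -0.178], TCP at [0.625, 0, 0.223] pointing down, gripper open.
Joint ranges: [-3.08, 3.08], [-0.75, 2.2], [0.22, 2.44], [-1.43, 4.57], [0, 2.65], [-2.85, 2.85]. Speed limits (rad/s): [2.79, 2.79, 3.14, 3.14, 3.14, 3.14].

### API

Orientations are given as a unit quaternion [x, y, z, w].
In Python, from rig import robot, optics, workorder gives the robot as it stands.
- The arm moves only by the tool arm_command, never from a script. Its argument "plan" is a list of rows, each a list of 7 numbers: the shift along the tool's x, y, z in cm, then the turn, a rotation vector about the tool's x, y, z in rad, then the finger opening in cm, from 0 to 8.7. In form: [[x, y, z, ax, ay, az, gripper], ...]. A call has 1 to 12 rows; each row shifts and turns the pose as measured when the row begins, along the tool's axes as they then stand; what a row does not reach is not made up. A row lasts 1/8 s, in which the tool goes at most 62.5 mm and 10.7 degrees, less where a joint would pass 70% of its speed; a pose out of reach is approached as far as the arm can. A call with a gripper value outside its range is refused whole. The fingers move at their own pace and stop on an object; "grip_force" is the grip in N (left out, the last holds). Time passes only in rows, so rows that do not move let the fingers close. It gives the time, the measured TCP pose, the force and the opening at its end, in the units of the state.
- robot.get_obs(): the state, without advancing time (a new reading comes with each control period).
- optics.camera(name): name is "scene" or "side" or "wrist"; returns (picture, depth): 400x640x3 uint8, blue, green, red; 400x640 float32, m along the optical axis (not along the pixel's ray), 0 where there is no reading.
- optics.camera_info(name): a dict with "mtx" (3x3 intrinsics, pixels), "k1" (the pictures are not rectified: a ray, as slopes to the right and down, at radius r is drawn at 1 + k1 r^2 times it, then the intrinsics apply), "position" and "rotation" of the camera in the world; the wrist camera has in their place "tool_from_camera" (4x4, takes a point from camera to tool coordinates, whose origin is the TCP and whose axes are the tool frame's). Camera axes: x right, y down, z forward; pixel columns grow to the right and rows downward; lengths in m; the calibration is good to about 2 mm. A picture is of the moment at which its call begins: read the wrist's pose just before it. camera_info takes no time and is no camera call.
- workorder.hand_in(): hands the job in, once; it reports no verdict.
The state is a dict: "time": time; "q": joint angles; "joint_velocities": joint speeds; "joint_torque": joint torques, N m; "position": TCP position; "tool_rot": TCP orientation; "ft_force": force on the tool from outside, world axes, zero at the start; "moment": the same for the moment, N m; "grip_width": finger opening in m.
Only numpy, scipy, OpenCV 4.12 (cv2) and the standard library are available. Lean on these libraries where they do the work, as an engineer would, in place of code of your own. Each camera call takes 0.05 s, during which the arm holds its last target. There are 200 camera calls.

### The job

Bring the specimen mount that is boxed in behind the three objectives onto the round black specimen stage beside their deck, ready for the comparison microscope. First stand all three objectives upright on the lens tray, out of harm's way, before you touch the mount; then stand the mount upright in the middle of the stage's bright centre spot, and after that put each objective back upright in the middle of the disc that matches its colour ring. Set everything down gently and let nothing tip over, and leave the lens cleaner bottle where it is.

Things in the scene. Friction and masses are not known exactly. Their poses are not given: they have to be found in the camera images.
- objective_red_centre (a point): The red-ringed objective: black, round, upright on its front cap, 118 mm tall, 250 g. From below: cap 42 mm across to 16 mm up; straight barrel 40 mm across from 17 to 98 mm; red ring 41 mm across to 108 mm, its top seen from above as a red annulus; steel thread 30 mm across to the top. Point: on its axis half-way up, 59 mm above its foot; z up. Any yaw will do.
- objective_yellow_centre (a point): The yellow-ringed objective: black, round, upright on its front cap, 118 mm tall, 250 g. From below: cap 42 mm across to 16 mm up; straight barrel 40 mm across from 17 to 98 mm; yellow ring 41 mm across to 108 mm, its top seen from above as a yellow annulus; steel thread 30 mm across to the top. Point: on its axis half-way up, 59 mm above its foot; z up. Any yaw will do.
- objective_blue_centre (a point): The blue-ringed objective: black, round, upright on its front cap, 118 mm tall, 250 g. From below: cap 42 mm across to 16 mm up; straight barrel 40 mm across from 17 to 98 mm; blue ring 41 mm across to 108 mm, its top seen from above as a blue annulus; steel thread 30 mm across to the top. Point: on its axis half-way up, 59 mm above its foot; z up. Any yaw will do.
- seat_red_top (a point): The red seat: a flat round red disc 64 mm across, 3 mm thick, fixed on the grey deck (158 x 220 mm, fixed, upper face 14 mm up; ledge 48 mm up along its far edge, 24 mm lips at its sides). The red objective starts on it. Point: centre of its upper face, 17 mm above the bench; z up, x towards the ledge, y along it. One seat is nearer the robot (lowest x), two at the sides, 68 and 106 mm between centres.
- seat_yellow_top (a point): The yellow seat: a flat round yellow disc 64 mm across, 3 mm thick, fixed on the grey deck (158 x 220 mm, fixed, upper face 14 mm up; ledge 48 mm up along its far edge, 24 mm lips at its sides). The yellow objective starts on it. Point: centre of its upper face, 17 mm above the bench; z up, x towards the ledge, y along it. One seat is nearer the robot (lowest x), two at the sides, 68 and 106 mm between centres.
- seat_blue_top (a point): The blue seat: a flat round blue disc 64 mm across, 3 mm thick, fixed on the grey deck (158 x 220 mm, fixed, upper face 14 mm up; ledge 48 mm up along its far edge, 24 mm lips at its sides). The blue objective starts on it. Point: centre of its upper face, 17 mm above the bench; z up, x towards the ledge, y along it. One seat is nearer the robot (lowest x), two at the sides, 68 and 106 mm between centres.
- mount_centre (a point): The specimen mount, upright on the deck behind and between the objectives, some 10 to 20 mm clear of each. Round, 62 mm tall, 120 g: black foot 36 mm across to 12 mm up; ribbed aluminium body 28 mm across from 12 to 38 mm (the grip); green collar 18 mm across to 45 mm; copper specimen 12 mm across on top. Point: on its axis half-way up, 31 mm above its foot; z up. Any yaw will do.
- stage_top (a point): The specimen stage, fixed: white base 150 x 150 mm, dark cross slide, and a black two-tier round table (116, then 96 mm across) with a bright aluminium spot 44 mm across in the middle of its flat top. Point: centre of that spot, 70 mm above the bench; z up. Small knobs stick out at its sides, below the top.
- tray_floor (a point): The lens tray, fixed: shallow aluminium tray with a grey mat, 250 mm (x) by 130 mm (y) outside, 242 x 122 mm inside, rim 7 mm above the mat and 14 mm above the bench. It lies on one side of the deck, the stage on the other. Point: centre of the mat's upper face, 7 mm above the bench; x along the tray's length, z up.
- cleaner: Bystander, to be left alone: amber glass bottle of lens cleaner with a white cap, 48 mm across, 125 mm tall, between the robot and the deck. Origin: centre of its underside, z up.

How it is judged:
On the way, in this order (a step that is already met when the one before it is completed fails the run):
1. all three objectives stand upright and released on the lens tray, the mount not yet shifted from its place (under 15 mm) (x of objective_red_centre in the frame of tray_floor between -0.11 and 0.11 m and y of objective_red_centre in the frame of tray_floor between -0.05 and 0.05 m and z of objective_red_centre in the frame of tray_floor between 0.052 and 0.065 m and linear speed of each of objective_red, objective_yellow, objective_blue below 0.03 m/s and angular speed of each of objective_red, objective_yellow, objective_blue below 0.3 rad/s and angle between each of objective_red, objective_yellow, objective_blue's own z axis and vertical below 0.12 rad and contact force between the fingers and objective_red below 0.3 N and x of objective_yellow_centre in the frame of tray_floor between -0.11 and 0.11 m and y of objective_yellow_centre in the frame of tray_floor between -0.05 and 0.05 m and z of objective_yellow_centre in the frame of tray_floor between 0.052 and 0.065 m and contact force between the fingers and objective_yellow below 0.3 N and x of objective_blue_centre in the frame of tray_floor between -0.11 and 0.11 m and y of objective_blue_centre in the frame of tray_floor between -0.05 and 0.05 m and z of objective_blue_centre in the frame of tray_floor between 0.052 and 0.065 m and contact force between the fingers and objective_blue below 0.3 N and distance of mount_centre from where it was at the start of the episode below 0.015 m), for 0.1 s.
2. the mount stands upright and released on the stage's centre spot (within 12 mm) (horizontal distance between mount_centre and stage_top below 0.012 m and z of mount_centre in the frame of stage_top between 0.026 and 0.036 m and linear speed of mount below 0.03 m/s and angular speed of mount below 0.3 rad/s and angle between mount's own z axis and vertical below 0.12 rad and contact force between the fingers and mount below 0.3 N), for 0.1 s.
At the end, for the whole second after the job is handed in: The mount stands upright (within 7 degrees) within 12 mm of the stage's centre, and each objective stands upright within 12 mm of the centre of the disc of its own colour; all released and at rest (all of step 2 and horizontal distance between objective_red_centre and seat_red_top below 0.012 m and z of objective_red_centre in the frame of seat_red_top between 0.052 and 0.065 m and linear speed of each of objective_red, objective_yellow, objective_blue below 0.03 m/s and angular speed of each of objective_red, objective_yellow, objective_blue below 0.3 rad/s and angle between each of objective_red, objective_yellow, objective_blue's own z axis and vertical below 0.12 rad and contact force between the fingers and objective_red below 0.3 N and horizontal distance between objective_yellow_centre and seat_yellow_top below 0.012 m and z of objective_yellow_centre in the frame of seat_yellow_top between 0.052 and 0.065 m and contact force between the fingers and objective_yellow below 0.3 N and horizontal distance between objective_blue_centre and seat_blue_top below 0.012 m and z of objective_blue_centre in the frame of seat_blue_top between 0.052 and 0.065 m and contact force between the fingers and objective_blue below 0.3 N); the robot touches nothing.
It fails at once if an objective, the specimen mount or the bottle is tipped over (leans more than 40 degrees) (angle between any of mount, cleaner, objective_red, objective_yellow, objective_blue's own z axis and vertical above 0.7 rad).
It fails at once if an objective or the mount is rammed down (more than 60 N against tray, seat or stage) (contact force between any of objective_red, objective_yellow, objective_blue and tray above 60 N or contact force between objective_red and seat_red above 60 N or contact force between objective_yellow and seat_yellow above 60 N or contact force between objective_blue and seat_blue above 60 N or contact force between mount and stage above 60 N).
It fails at once if an objective or the mount is let fall from more than about 13 mm (faster than 0.5 m/s with no finger on it) ((linear speed of mount above 0.5 m/s and contact force between the fingers and mount below 0.05 N) or (linear speed of objective_red above 0.5 m/s and contact force between the fingers and objective_red below 0.05 N) or (linear speed of objective_yellow above 0.5 m/s and contact force between the fingers and objective_yellow below 0.05 N) or (linear speed of objective_blue above 0.5 m/s and contact force between the fingers and objective_blue below 0.05 N)).
It fails at once if the lens cleaner bottle is shifted by more than 30 mm (distance of cleaner from where it was at the start of the episode above 0.03 m).
It also fails if it takes over 141 s, if anything falls off the work surface, if the arm or the gripper's body presses on something with over 40 N, if the wrist force passes 120 N, or if a joint passes its speed limit or range.

## Working session

There is one attempt and no reset: what is moved stays moved. The work goes in short steps, Python scripts to look and compute and a tool call to move; the robot and the scene stay as the last step left them, time stands still between calls to the robot, and variables do not carry over. Pictures are saved under pics/ and viewed, about 12 in all and at most 16, crops included, and the job is handed in when it is done.

Besides the shell and the picture viewer there is one more tool, called in YAML: its name, and indented under it one key for each argument. arm_command: Moves the arm, as the interface text tells. Its arguments: {"type":"object","properties":{"plan":{"type":"array"},"grip_force":{"type":"number"}},"required":["plan"]}

```bash
ls; mkdir -p pics; cat > h.py <<'E'
import numpy as np, cv2
from scipy.spatial.transform import Rotation as R
from rig import robot, optics, workorder
def cam(name):
    o=robot.get_obs(); i=optics.camera_info(name); im,d=optics.camera(name)
    K=np.array(i["mtx"])
    if name=="wrist":
        T=np.eye(4);T[:3,:3]=R.from_quat(o["tool_rot"]).as_matrix();T[:3,3]=o["position"]
        T=T@np.array(i["tool_from_camera"])
    else:
        T=np.eye(4);r=np.array(i["rotation"]);T[:3,:3]=r if r.shape==(3,3) else R.from_quat(r).as_matrix();T[:3,3]=i["position"]
    return im,d,K,i["k1"],T
def rays(uv,K,k1):
    uv=np.atleast_2d(uv).astype(float)
    p=cv2.undistortPoints(uv[:,None],K,np.array([k1,0,0,0.])).reshape(-1,2)
    return np.c_[p,np.ones(len(p))]
def onplane(uv,z,K,k1,T):
    d=rays(uv,K,k1)@T[:3,:3].T
    return T[:3,3]+d*((z-T[2,3])/d[:,2])[:,None]
def world(uv,dep,K,k1,T):
    return (rays(uv,K,k1)*np.atleast_1d(dep)[:,None])@T[:3,:3].T+T[:3,3]
E
python3 - <<'E'
from h import *
o=robot.get_obs();print(o)
for n in("scene","side","wrist"):
    im,d,K,k1,T=cam(n);cv2.imwrite(f"pics/{n}0.png",im);np.save(f"{n}0.npy",d);print(n,K[0,0],K[0,2],K[1,2],k1,T.round(3).tolist())
E
```

```text
pics
{'time': 0.0, 'q': array([-1.78528377e-01,  5.28474768e-01,  1.43389793e+00, -7.00872451e-06,
        1.18134902e+00, -1.78502205e-01]), 'joint_velocities': array([-0.0008662 , -0.00045313, -0.00207   , -0.00202798,  0.00095071,
       -0.00013209]), 'joint_torque': array([-5.45745443e-04, -4.40045428e+01, -1.76593530e+01,  6.32597599e-02,
        5.83207863e-02, -1.53719384e-04]), 'position': array([6.24282002e-01, 1.39277756e-04, 2.21567714e-01]), 'tool_rot': array([1.39717674e-04, 7.07847563e-01, 1.23097696e-04, 7.06365198e-01]), 'ft_force': array([ 0.08779349,  0.04710583, -0.7544964 ]), 'moment': array([-0.03800433,  0.06957316,  0.04652677]), 'grip_width': 0.08711447708640989}
scene 385.0456920544251 310.7861242659595 201.90861753999235 -0.04583747758003246 [[0.788, 0.505, -0.352, 0.793], [0.615, -0.65, 0.446, -0.337], [-0.004, -0.568, -0.823, 0.695], [0.0, 0.0, 0.0, 1.0]]
side 445.7323319143175 324.7960842368453 199.7975699816691 -0.058008854110183 [[0.969, -0.18, 0.171, 0.35], [-0.248, -0.725, 0.642, -0.605], [0.009, -0.665, -0.747, 0.764], [0.0, 0.0, 0.0, 1.0]]
wrist 296.609836503105 322.2474299519128 193.66374605387637 0.0063053585119856575 [[1.0, 0.001, -0.002, 0.625], [0.001, -0.969, -0.248, 0.067], [-0.003, 0.248, -0.969, 0.384], [0.0, 0.0, 0.0, 1.0]]
```

View pics/scene0.png

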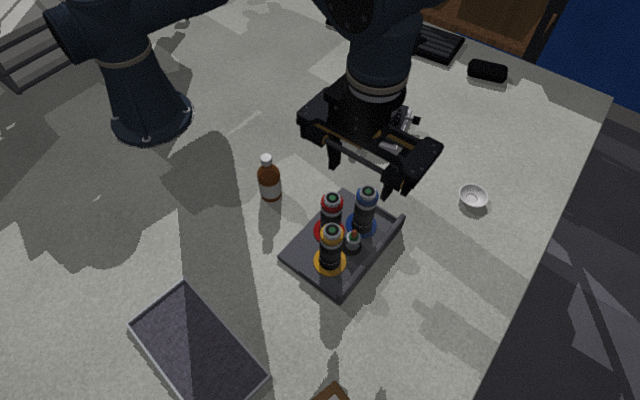

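View pics/side0.png

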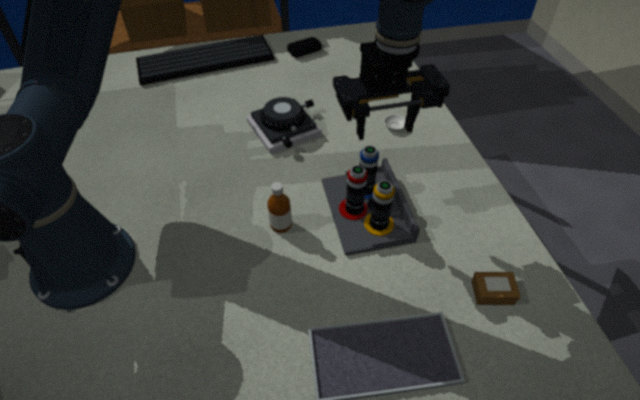

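View pics/wrist0.png

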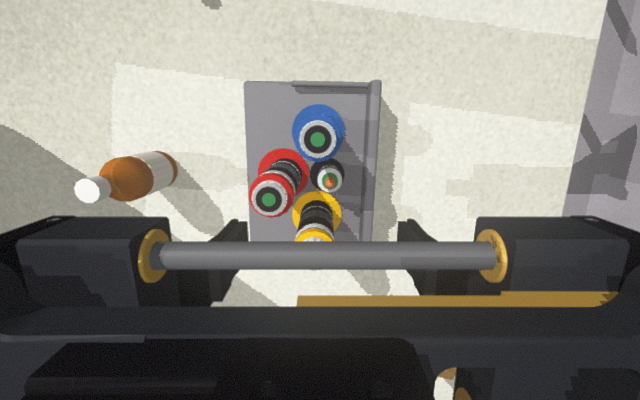

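The wrist view shows the red top at (268,200), blue top at (317,139), mount at (329,180) and yellow partly hidden at (315,235). The side view has the stage spot at (283,107) and the tray at about (387,355). In the scene view the tray is at about (198,340) and runs past the lower edge.

```bash
cat > m1.py <<'E'
from h import *
def comps(im,lo,hi,amin=15):
    hsv=cv2.cvtColor(im,cv2.COLOR_BGR2HSV);m=cv2.inRange(hsv,np.array(lo),np.array(hi))
    n,l,s,c=cv2.connectedComponentsWithStats(m)
    return [(c[i],s[i],l==i) for i in range(1,n) if s[i,4]>=amin]
E
python3 - <<'E'
from m1 import *
for n in("scene","side","wrist"):
    im,d,K,k1,T=cam(n)
    roi={"scene":(270,410,170,300),"side":(320,430,130,260),"wrist":(235,390,70,250)}[n]
    mk=np.zeros_like(im);mk[roi[2]:roi[3],roi[0]:roi[1]]=1; a=im*mk
    for col,lo,hi in(("green",(45,80,20),(90,255,255)),("red",(0,150,80),(6,255,255)),("red2",(174,150,80),(180,255,255)),("yel",(18,140,80),(32,255,255)),("blue",(98,120,50),(118,255,255))):
        for c,s,m in comps(a,lo,hi):
            print(n,col,c.round(1),s[4],s[2:4],"z.135",onplane(c,.135,K,k1,T)[0,:2].round(4),"z.017",onplane(c,.017,K,k1,T)[0,:2].round(4), "depthpt",world(c,np.median(d[m]),K,k1,T)[0].round(3))
# tray & stage
im,d,K,k1,T=cam("side")
h=cv2.cvtColor(im,cv2.COLOR_BGR2GRAY)
r=im[90:135,255:315].copy();g=h[95:118,268:300];_,t=cv2.threshold(g,0,255,cv2.THRESH_OTSU)
n_,l,s,c=cv2.connectedComponentsWithStats(t)
for i in range(1,n_):
    if s[i,4]>20: p=c[i]+[268,95];print("spot",p,s[i],onplane(p,.07,K,k1,T)[0].round(4))
corn=[[310,330],[444,315],[466,382],[317,398]]
print("tray corners rough",onplane(corn,.014,K,k1,T).round(3))
v,u=np.mgrid[0:400:1,0:640:1];P=world(np.c_[u.ravel(),v.ravel()],d.ravel(),K,k1,T);ok=d.ravel()>0
q=P[ok]
m=(q[:,2]>.055)&(q[:,2]<.085)&(abs(q[:,1]-.27)<.15);print("stage hi pts",m.sum(),np.median(q[m],0),q[m].min(0),q[m].max(0))
m=(q[:,2]>.067)&(q[:,2]<.078)&(abs(q[:,1]-.27)<.15);print("stage hi pts",m.sum(),np.median(q[m],0),np.percentile(q[m],[2,98],axis=0))
cv2.imwrite("pics/sidecrop.png",cv2.resize(im[80:400,240:480],None,fx=2.4,fy=1.85,interpolation=cv2.INTER_CUBIC))
E
```

```text
scene green [367.4 190.6] 29 [6 6] z.135 [0.6184 0.0491] z.017 [0.5816 0.1304] depthpt [0.618 0.049 0.135]
scene green [332.2 197.2] 38 [7 7] z.135 [ 0.5767 -0.0019] z.017 [0.5312 0.0686] depthpt [ 0.577 -0.003  0.136]
scene green [331.8 229.2] 39 [7 7] z.135 [ 0.6152 -0.0556] z.017 [0.5778 0.0036] depthpt [ 0.615 -0.056  0.136]
scene green [352.8 237.8] 29 [9 8] z.135 [ 0.6527 -0.0476] z.017 [0.6231 0.0133] depthpt [ 0.633 -0.008  0.057]
scene red [322.6 202.2] 17 [ 3 10] z.135 [ 0.5698 -0.0209] z.017 [0.5228 0.0456] depthpt [ 0.566 -0.015  0.125]
scene red [316.8 230. ] 85 [ 7 20] z.135 [ 0.5962 -0.0724] z.017 [ 0.5548 -0.0167] depthpt [ 0.555 -0.017  0.018]
scene yel [324.  236.1] 56 [14 18] z.135 [ 0.6129 -0.0743] z.017 [ 0.575 -0.019] depthpt [ 0.61  -0.07   0.125]
scene yel [341.  235.4] 22 [ 5 10] z.135 [ 0.6345 -0.0559] z.017 [0.6011 0.0033] depthpt [ 0.631 -0.05   0.124]
scene yel [319.4 264.5] 152 [18 26] z.135 [ 0.6382 -0.1204] z.017 [ 0.6056 -0.0748] depthpt [ 0.606 -0.076  0.02 ]
scene yel [342.2 262. ] 91 [10 22] z.135 [ 0.6644 -0.0945] z.017 [ 0.6373 -0.0435] depthpt [
[... 2270 characters left out ...]
 0.6172 -0.0342] z.017 [ 0.6132 -0.0824] depthpt [ 0.617 -0.039  0.124]
wrist blue [317.7 125.2] 1117 [52 57] z.135 [0.6215 0.0615] z.017 [0.6195 0.0587] depthpt [0.62  0.059 0.023]
spot [284.57142857  96.9047619 ] [  0   0  32   9 126] [0.4959 0.369  0.07  ]
spot [281.86708861 107.13924051] [  6   7  17  11 158] [0.4808 0.3269 0.07  ]
tray corners rough [[ 0.418 -0.256  0.014]
 [ 0.665 -0.289  0.014]
 [ 0.65  -0.413  0.014]
 [ 0.402 -0.375  0.014]]
stage hi pts 922 [0.47875019 0.30859147 0.06981092] [0.42469546 0.2624981  0.05500148] [0.53525148 0.37029539 0.07448844]
stage hi pts 679 [0.4789736  0.31898406 0.07044676] [[0.43634233 0.2786905  0.0677307 ]
 [0.52152123 0.36494373 0.07326902]]
```

Measured: red (0.577,-0.001), yellow (0.616,-0.055), blue (0.620,0.050), with spacings of 67, 67 and 105 mm against the stated 68, 68 and 106. The mount is near (0.632,0.002), the tray centre near (0.534,-0.333) and the stage near (0.480,0.325). I'll start with red.

arm_command:
  plan:
    - [0,-0.15,-2.4,0,0,0,6.5]
    - [0,0,-2.3,0,0,0,6.5]
    - [0,0,0,0,0,0,6.5]
    - [3,0,0,0,0,0,6.5]
    - [3,0,0,0,0,0,6.5]
    - [0,0,0,0,0,0,6.5]
  grip_force: 20

```text
time: 1.1
position: [0.582, -0.0022, 0.1624]
tool_rot: [-0.0, 0.704, -0.001, 0.71]
ft_force: [-0.5, -0.4, 0.3]
grip_width: 0.0652
```

arm_command:
  plan:
    - [0,0.1,-0.5,0,0,0,6.5]
    - [2.5,0,0,0,0,0,6.5]
    - [2.5,0,0,0,0,0,6.5]
    - [1.5,0,0,0,0,0,6.5]
    - [1.2,0,0,0,0,0,6.5]
    - [0,0,0,0,0,0,6.5]

```text
time: 1.85
position: [0.5846, -0.0021, 0.0901]
tool_rot: [-0.001, 0.699, -0.001, 0.715]
ft_force: [0.3, 0.3, 0.8]
grip_width: 0.0651
```

```bash
cat > to.py <<'E'
import sys
from h import *
# target x y z [yaw deg]: prints tool-frame shift (cm) and turn (rad) to reach it
x,y,z=map(float,sys.argv[1:4]); yaw=float(sys.argv[4]) if len(sys.argv)>4 else 0
o=robot.get_obs();A=R.from_quat(o["tool_rot"])
B=R.from_euler('z',yaw,degrees=True)*R.from_euler('y',90,degrees=True)
print("pos",o["position"].round(4),"shift",(A.inv().apply(np.array([x,y,z])-o["position"])*100).round(2),"turn",(A.inv()*B).as_rotvec().round(3))
E
python3 to.py .5775 -.0015 .083
```

```text
pos [ 0.5846 -0.0021  0.0901] shift [ 0.69  0.07 -0.72] turn [0.    0.023 0.004]
```

arm_command:
  plan:
    - [0.3,0.1,-0.7,0,0.023,0.004,6.5]
    - [0.4,0,0,0,0,0,6.5]
    - [0,0,0,0,0,0,6.5]

```text
time: 2.22
position: [0.5783, -0.0013, 0.0841]
tool_rot: [-0.0, 0.707, -0.0, 0.708]
ft_force: [-0.8, 0.3, -0.5]
grip_width: 0.065
```

```bash
python3 to.py .5775 -.0015 .083
```

```text
pos [ 0.5783 -0.0013  0.0841] shift [ 0.11 -0.02 -0.08] turn [0.    0.001 0.   ]
```

arm_command:
  plan:
    - [0,0,0,0,0,0,3]
    - [0,0,0,0,0,0,3]
    - [0,0,0,0,0,0,3]
    - [0,0,0,0,0,0,3]
    - [0,0,0,0,0,0,3]
    - [0,0,0,0,0,0,3]
  grip_force: 20

```text
time: 2.98
position: [0.5785, -0.0013, 0.0844]
tool_rot: [-0.0, 0.706, -0.0, 0.708]
ft_force: [-1.6, 0.4, -0.4]
grip_width: 0.0402
```

arm_command:
  plan:
    - [-1,0,0,0,0,0,3]
    - [-3,0,0,0,0,0,3]
    - [-4,0,0,0,0,0,3]
    - [-4,0,0,0,0,0,3]
    - [-2.5,0,0,0,0,0,3]
    - [0,0,0,0,0,0,3]

```text
time: 3.72
position: [0.5769, -0.0009, 0.2344]
tool_rot: [0.0, 0.708, 0.0, 0.707]
ft_force: [-0.4, 1.2, -2.7]
grip_width: 0.0401
```

```bash
python3 to.py .460 -.322 .23
```

```text
pos [ 0.5769 -0.0009  0.2344] shift [  0.44 -32.11 -11.69] turn [ 0.    -0.002 -0.   ]
```

arm_command:
  plan:
    - [0,-1.6,-0.6,0,0,0,3]
    - [0,-3.2,-1.2,0,0,0,3]
    - [0,-3.2,-1.2,0,0,0,3]
    - [0,-3.2,-1.2,0,0,0,3]
    - [0,-3.2,-1.2,0,0,0,3]
    - [0,-3.2,-1.2,0,0,0,3]
    - [0,-3.2,-1.2,0,0,0,3]
    - [0,-3.2,-1.2,0,0,0,3]
    - [0,-3.2,-1.2,0,0,0,3]
    - [0,-3.2,-1.2,0,0,0,3]
    - [0,-1.6,-0.6,0,0,0,3]
    - [0,0,0,0,0,0,3]

```text
time: 5.22
position: [0.4353, -0.3331, 0.2153]
tool_rot: [0.008, 0.72, 0.005, 0.694]
ft_force: [0.6, -0.2, -2.6]
grip_width: 0.0397
```

```bash
python3 to.py .460 -.322 .10
python3 - <<'E'
from h import *
im,d,K,k1,T=cam("wrist");cv2.imwrite("pics/w1.png",im)
im,d,K,k1,T=cam("side");cv2.imwrite("pics/s1.png",im)
cv2.imwrite("pics/c1.png",np.hstack([cv2.resize(cv2.imread("pics/w1.png"),(400,250)),cv2.resize(im,(400,250))]))
E
```

```text
pos [ 0.4353 -0.3331  0.2153] shift [11.45  0.91  2.88] turn [-0.004 -0.036 -0.018]
```

View pics/w1.png

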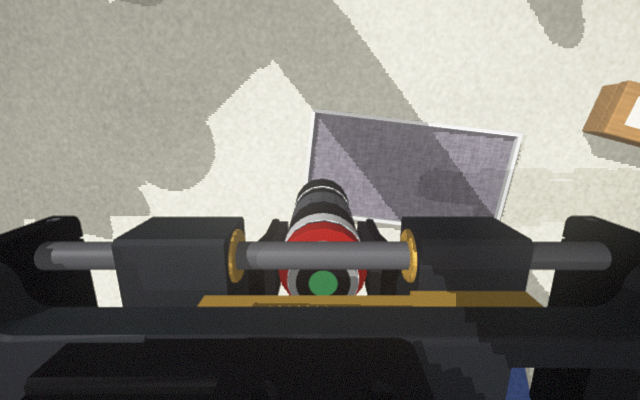

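The wrist view shows the tray's +y corners at (315,111) and (522,134), and its left edge running down to about (307,180).

```bash
python3 - <<'E'
from h import *
im,d,K,k1,T=cam("wrist")
p=onplane([[315,111],[522,134],[307,180],[503,217]],.014,K,k1,T);print(p.round(3))
a=(p[1]-p[0])[:2];L=np.linalg.norm(a);u=a/L;n=np.array([u[1],-u[0]]);c=p[0,:2]+u*.125+n*.065
print(L,np.degrees(np.arctan2(*u[::-1])),c,[ (c+s*u).round(3) for s in(-.075,0,.075)])
E
python3 to.py .460 -.326 .2153
```

```text
[[ 0.421 -0.253  0.014]
 [ 0.664 -0.28   0.014]
 [ 0.41  -0.336  0.014]
 [ 0.656 -0.382  0.014]]
0.24493520981803266 -6.281093293888757 [ 0.5377344  -0.33103578] [array([ 0.463, -0.323]), array([ 0.538, -0.331]), array([ 0.612, -0.339])]
pos [ 0.4363 -0.3313  0.2158] shift [-0.02  0.53  2.37] turn [-0.001 -0.036 -0.018]
```

arm_command:
  plan:
    - [0,0.4,1.3,0,-0.018,-0.009,3]
    - [0,0.4,1.3,0,-0.018,-0.009,3]
    - [0,0,0,0,0,0,3]
    - [3,0,0,0,0,0,3]
    - [3,0,0,0,0,0,3]
    - [3,0,0,0,0,0,3]
    - [0,0,0,0,0,0,3]

```text
time: 6.25
position: [0.4684, -0.3191, 0.1251]
tool_rot: [-0.004, 0.705, 0.001, 0.709]
ft_force: [-0.5, 0.5, -2.5]
grip_width: 0.04
```

```bash
python3 to.py .463 -.323 .075
```

```text
pos [ 0.4684 -0.3191  0.1251] shift [ 5.01 -0.36 -0.57] turn [0.008 0.006 0.004]
```

arm_command:
  plan:
    - [2,-0.3,-0.5,0.008,0.006,0.004,3]
    - [1.5,0,0,0,0,0,3]
    - [0.9,0,0,0,0,0,3]
    - [0,0,0,0,0,0,3]
    - [0,0,0,0,0,0,3]

```text
time: 6.88
position: [0.4652, -0.3244, 0.081]
tool_rot: [-0.001, 0.706, -0.002, 0.708]
ft_force: [-0.1, -0.7, -3.0]
grip_width: 0.0398
```

```bash
python3 to.py .463 -.323 .0745
```

```text
pos [ 0.4652 -0.3244  0.081 ] shift [ 0.65  0.15 -0.22] turn [-0.     0.004  0.004]
```

arm_command:
  plan:
    - [0.3,0,0,0,0.004,0.004,3]
    - [0.2,0,0,0,0,0,3]
    - [0,0,0,0,0,0,3]

```text
time: 7.25
position: [0.4658, -0.3249, 0.0767]
tool_rot: [-0.0, 0.707, -0.001, 0.707]
ft_force: [0.2, 0.5, -1.8]
grip_width: 0.04
```

arm_command:
  plan:
    - [0.15,0,0,0,0,0,3]
    - [0.1,0,0,0,0,0,3]
    - [0,0,0,0,0,0,3]

```text
time: 7.62
position: [0.4659, -0.3251, 0.0744]
tool_rot: [-0.001, 0.707, -0.001, 0.708]
ft_force: [-0.3, -0.1, -1.6]
grip_width: 0.0399
```

arm_command:
  plan:
    - [0.15,0,0,0,0,0,3]
    - [0,0,0,0,0,0,3]
    - [0,0,0,0,0,0,6]
    - [0,0,0,0,0,0,6]
    - [0,0,0,0,0,0,6]
    - [0,0,0,0,0,0,6]

```text
time: 8.38
position: [0.4666, -0.326, 0.0748]
tool_rot: [-0.002, 0.706, -0.001, 0.708]
ft_force: [0.3, -0.5, 0.9]
grip_width: 0.0595
```

arm_command:
  plan:
    - [-2,0,0,0,0,0,6]
    - [-4,0,0,0,0,0,6]
    - [-4,0,0,0,0,0,6]
    - [-4,0,0,0,0,0,6]
    - [-1,0,0,0,0,0,6]
    - [0,0,0,0,0,0,6]

```text
time: 9.12
position: [0.4655, -0.3247, 0.2272]
tool_rot: [-0.0, 0.707, -0.0, 0.707]
ft_force: [-0.3, -0.6, -0.7]
grip_width: 0.0599
```

```bash
python3 to.py .616 -.0555 .225;python3 - <<'E'
from m1 import *
im,d,K,k1,T=cam("side")
for c,s,m in comps(im,(45,80,20),(90,255,255)): print(c.round(1),s[4],onplane(c,.125,K,k1,T)[0].round(3),onplane(c,.135,K,k1,T)[0].round(3),world(c,np.median(d[m]),K,k1,T)[0].round(3))
E
```

```text
pos [ 0.4655 -0.3247  0.2272] shift [ 0.19 26.92 15.05] turn [0.    0.    0.001]
[349.  331.6] 83 [ 0.465 -0.325  0.125] [ 0.463 -0.329  0.135] [ 0.465 -0.325  0.126]
```

arm_command:
  plan:
    - [0,1.5,0.8,0,0,0,6.2]
    - [0,3,1.6,0,0,0,6.2]
    - [0,3,1.6,0,0,0,6.2]
    - [0,3,1.6,0,0,0,6.2]
    - [0,3,1.6,0,0,0,6.2]
    - [0,3,1.6,0,0,0,6.2]
    - [0,3,1.6,0,0,0,6.2]
    - [0,3,1.6,0,0,0,6.2]
    - [0,2.5,1.5,0,0,0,6.2]
    - [0,1,0.5,0,0,0,6.2]
    - [0,0,0,0,0,0,6.2]
    - [0,0,0,0,0,0,6.2]

```text
time: 10.68
position: [0.6014, -0.0423, 0.2079]
tool_rot: [0.006, 0.719, 0.008, 0.695]
ft_force: [-0.2, -0.8, -0.9]
grip_width: 0.062
```

```bash
python3 to.py .616 -.0555 .0844;python3 - <<'E'
from m1 import *
im,d,K,k1,T=cam("wrist")
for c,s,m in comps(im[:230],(45,80,20),(90,255,255)): print(c.round(1),s[4],onplane(c,.135,K,k1,T)[0].round(4),world(c,np.median(d[:230][m]),K,k1,T)[0].round(3))
E
```

```text
pos [ 0.6014 -0.0423  0.2079] shift [12.27 -1.56  1.87] turn [ 0.002 -0.033 -0.019]
[350.6  84.6] 213 [0.6207 0.0506 0.135 ] [0.621 0.05  0.136]
[355.5 145.7] 90 [0.6257 0.0052 0.135 ] [ 0.632 -0.     0.059]
[342.7 218.7] 157 [ 0.6168 -0.055   0.135 ] [ 0.617 -0.055  0.136]
```

arm_command:
  plan:
    - [-0.5,-0.8,1,0,-0.017,-0.01,6.2]
    - [-0.3,-0.6,0.7,0,-0.016,-0.009,6.2]
    - [0,0,0,0,0,0,6.2]
    - [0,0,0,0,0,0,6.2]

```text
time: 11.22
position: [0.6197, -0.0605, 0.2167]
tool_rot: [0.0, 0.706, -0.001, 0.708]
ft_force: [-0.3, -0.5, -1.0]
grip_width: 0.0619
```

```bash
python3 to.py .617 -.055 .0844
```

```text
pos [ 0.6197 -0.0605  0.2167] shift [13.22  0.57 -0.32] turn [-0.003  0.003  0.002]
```

arm_command:
  plan:
    - [0,0.5,-0.3,-0.003,0.003,0.002,6.2]
    - [2,0,0,0,0,0,6.2]
    - [2,0,0,0,0,0,6.2]
    - [1.5,0,0,0,0,0,6.2]
    - [0.8,0,0,0,0,0,6.2]
    - [0,0,0,0,0,0,6.2]

```text
time: 11.98
position: [0.6159, -0.0533, 0.1522]
tool_rot: [-0.0, 0.707, 0.001, 0.707]
ft_force: [1.3, 0.3, -0.1]
grip_width: 0.062
```

```bash
python3 to.py .617 -.055 .0844
```

```text
pos [ 0.6159 -0.0533  0.1522] shift [ 6.78 -0.18  0.11] turn [ 0.002  0.    -0.001]
```

arm_command:
  plan:
    - [1.5,-0.2,0.1,0,0,0,6.2]
    - [2,0,0,0,0,0,6.2]
    - [1.5,0,0,0,0,0,6.2]
    - [1.2,0,0,0,0,0,6.2]
    - [0.4,0,0,0,0,0,6.2]
    - [0,0,0,0,0,0,6.2]

```text
time: 12.72
position: [0.6189, -0.0562, 0.0839]
tool_rot: [-0.001, 0.706, 0.001, 0.709]
ft_force: [-0.5, -0.0, 0.4]
grip_width: 0.0621
```

```bash
python3 to.py .617 -.055 .0844
```

```text
pos [ 0.6189 -0.0562  0.0839] shift [-0.05  0.12 -0.19] turn [ 0.002  0.004 -0.   ]
```

arm_command:
  plan:
    - [0,0.1,-0.2,0,0.004,0,6.2]
    - [0,0,0,0,0,0,6.2]
    - [0,0,0,0,0,0,3]
    - [0,0,0,0,0,0,3]
    - [0,0,0,0,0,0,3]
    - [0,0,0,0,0,0,3]
    - [0,0,0,0,0,0,3]
    - [0,0,0,0,0,0,3]

```text
time: 13.72
position: [0.6177, -0.0553, 0.0856]
tool_rot: [-0.001, 0.706, 0.0, 0.708]
ft_force: [-0.4, 0.2, -0.4]
grip_width: 0.0399
```

arm_command:
  plan:
    - [-1,0,0,0,0,0,3]
    - [-3,0,0,0,0,0,3]
    - [-4,0,0,0,0,0,3]
    - [-4,0,0,0,0,0,3]
    - [-2.5,0,0,0,0,0,3]
    - [0,0,0,0,0,0,3]

```text
time: 14.48
position: [0.6156, -0.0548, 0.2347]
tool_rot: [-0.001, 0.708, 0.001, 0.706]
ft_force: [0.3, -0.0, -2.7]
grip_width: 0.04
```

```bash
python3 to.py .538 -.331 .225
```

```text
pos [ 0.6156 -0.0548  0.2347] shift [  0.97 -27.61  -7.81] turn [ 0.002 -0.002 -0.001]
```

arm_command:
  plan:
    - [0,-1.5,-0.4,0,0,0,3]
    - [0,-3,-0.8,0,0,0,3]
    - [0,-3,-0.8,0,0,0,3]
    - [0,-3,-0.8,0,0,0,3]
    - [0,-3,-0.8,0,0,0,3]
    - [0,-3,-0.8,0,0,0,3]
    - [0,-3,-0.8,0,0,0,3]
    - [0,-3,-0.8,0,0,0,3]
    - [0,-2.5,-0.5,0,0,0,3]
    - [0,-1,0,0,0,0,3]
    - [0,0,0,0,0,0,3]
    - [0,0,0,0,0,0,3]

```text
time: 15.98
position: [0.5339, -0.3254, 0.2131]
tool_rot: [0.007, 0.72, 0.006, 0.694]
ft_force: [-0.4, 0.4, -2.4]
grip_width: 0.04
```

```bash
python3 to.py .538 -.331 .0765
```

```text
pos [ 0.5339 -0.3254  0.2131] shift [13.63 -0.8   0.92] turn [-0.001 -0.037 -0.018]
```

arm_command:
  plan:
    - [0,-0.3,0.2,0,-0.018,-0.009,3]
    - [0,-0.3,0.2,0,-0.018,-0.009,3]
    - [0,0,0,0,0,0,3]
    - [2.5,0,0,0,0,0,3]
    - [3,0,0,0,0,0,3]
    - [2.5,0,0,0,0,0,3]
    - [1,0,0,0,0,0,3]
    - [0,0,0,0,0,0,3]

```text
time: 16.98
position: [0.5411, -0.3296, 0.1235]
tool_rot: [-0.003, 0.705, -0.0, 0.709]
ft_force: [-0.3, 0.5, -1.8]
grip_width: 0.04
```

```bash
python3 to.py .538 -.331 .0756
```

```text
pos [ 0.5411 -0.3296  0.1235] shift [ 4.79 -0.11 -0.33] turn [0.004 0.006 0.004]
```

arm_command:
  plan:
    - [1.5,-0.1,-0.3,0.004,0.006,0.004,3]
    - [1.5,0,0,0,0,0,3]
    - [0.9,0,0,0,0,0,3]
    - [0.3,0,0,0,0,0,3]
    - [0,0,0,0,0,0,3]
    - [0,0,0,0,0,0,3]

```text
time: 17.73
position: [0.5396, -0.3322, 0.081]
tool_rot: [-0.001, 0.706, -0.001, 0.708]
ft_force: [0.1, -0.1, -2.9]
grip_width: 0.0397
```

```bash
python3 to.py .538 -.331 .0756
```

```text
pos [ 0.5396 -0.3322  0.081 ] shift [ 0.54  0.12 -0.16] turn [-0.001  0.003  0.003]
```

arm_command:
  plan:
    - [0.25,0,0,0,0.003,0.003,3]
    - [0.15,0,0,0,0,0,3]
    - [0.1,0,0,0,0,0,3]
    - [0.1,0,0,0,0,0,3]
    - [0,0,0,0,0,0,3]

```text
time: 18.35
position: [0.5402, -0.3326, 0.0757]
tool_rot: [-0.0, 0.707, -0.001, 0.708]
ft_force: [0.9, 0.5, -3.1]
grip_width: 0.0401
```

arm_command:
  plan:
    - [0.1,0,0,0,0,0,3]
    - [0.1,0,0,0,0,0,3]
    - [0,0,0,0,0,0,3]

```text
time: 18.73
position: [0.5402, -0.3328, 0.0756]
tool_rot: [-0.001, 0.706, -0.001, 0.708]
ft_force: [-0.3, 0.4, -2.1]
grip_width: 0.0397
```

arm_command:
  plan:
    - [0.15,0,0,0,0,0,3]
    - [0,0,0,0,0,0,6]
    - [0,0,0,0,0,0,6]
    - [0,0,0,0,0,0,6]
    - [0,0,0,0,0,0,6]

```text
time: 19.35
position: [0.5412, -0.3339, 0.0752]
tool_rot: [-0.001, 0.706, -0.002, 0.709]
ft_force: [-0.2, -0.5, 0.8]
grip_width: 0.0595
```

arm_command:
  plan:
    - [-2,0,0,0,0,0,6]
    - [-4,0,0,0,0,0,6]
    - [-4,0,0,0,0,0,6]
    - [-4,0,0,0,0,0,6]
    - [-1,0,0,0,0,0,6]
    - [0,0,0,0,0,0,6]

```text
time: 20.1
position: [0.5398, -0.3325, 0.2263]
tool_rot: [-0.0, 0.707, -0.0, 0.707]
ft_force: [-1.1, 0.6, -0.7]
grip_width: 0.0602
```

```bash
python3 to.py .6207 .0503 .225;python3 - <<'E'
from m1 import *
im,d,K,k1,T=cam("side")
for c,s,m in comps(im,(45,80,20),(90,255,255)): print(c.round(1),s[4],onplane(c,.125,K,k1,T)[0].round(3),world(c,np.median(d[m]),K,k1,T)[0].round(3))
E
```

```text
pos [ 0.5398 -0.3325  0.2263] shift [ 0.1  38.28  8.08] turn [-0.     0.     0.001]
[369.9 149. ] 34 [0.626 0.063 0.125] [0.621 0.051 0.137]
[379.1 192.9] 30 [ 0.603 -0.063  0.125] [ 0.629 -0.008  0.06 ]
[396.6 324.4] 81 [ 0.54  -0.332  0.125] [ 0.539 -0.332  0.126]
[349.  331.7] 84 [ 0.465 -0.325  0.125] [ 0.465 -0.325  0.126]
```

arm_command:
  plan:
    - [-0.1,2,0.4,0,0,0,6.2]
    - [-0.1,3.6,0.8,0,-0.003,-0.002,6.2]
    - [-0.2,3.8,0.8,0,-0.003,-0.002,6.2]
    - [-0.2,3.8,0.8,0,-0.003,-0.002,6.2]
    - [-0.2,3.8,0.8,0,-0.003,-0.002,6.2]
    - [-0.2,3.8,0.8,0,-0.003,-0.002,6.2]
    - [-0.2,3.8,0.8,0,-0.003,-0.002,6.2]
    - [-0.2,3.8,0.8,0,-0.003,-0.002,6.2]
    - [-0.2,3.8,0.8,0,-0.003,-0.002,6.2]
    - [-0.2,3,0.6,0,-0.003,-0.002,6.2]
    - [-0.1,1.5,0.2,0,-0.003,0,6.2]
    - [0,0,0,0,0,0,6.2]

```text
time: 21.65
position: [0.6048, 0.0639, 0.2256]
tool_rot: [-0.001, 0.709, 0.002, 0.705]
ft_force: [-0.4, 1.2, -0.0]
grip_width: 0.0618
```

```bash
python3 to.py .6207 .0503 .0844
```

```text
pos [0.6048 0.0639 0.2256] shift [14.11 -1.38  1.67] turn [ 0.004 -0.007 -0.001]
```

arm_command:
  plan:
    - [0,-0.7,0.8,0.004,-0.007,0,6.2]
    - [0,-0.6,0.8,0,0,0,6.2]
    - [0,0,0,0,0,0,6.2]
    - [2,0,0,0,0,0,6.2]
    - [2.5,0,0,0,0,0,6.2]
    - [2,0,0,0,0,0,6.2]
    - [0.3,0,0,0,0,0,6.2]
    - [0,0,0,0,0,0,6.2]

```text
time: 22.65
position: [0.6236, 0.0423, 0.1566]
tool_rot: [0.003, 0.706, -0.004, 0.708]
ft_force: [0.7, -0.2, -0.1]
grip_width: 0.0622
```

```bash
python3 to.py .6207 .0503 .0844
```

```text
pos [0.6236 0.0423 0.1566] shift [ 7.21  0.8  -0.31] turn [-0.01   0.003  0.001]
```

arm_command:
  plan:
    - [0,0.7,-0.3,-0.01,0.003,0,6.2]
    - [0,0,0,0,0,0,6.2]
    - [2,0,0,0,0,0,6.2]
    - [2,0,0,0,0,0,6.2]
    - [1,0,0,0,0,0,6.2]
    - [0,0,0,0,0,0,6.2]

```text
time: 23.4
position: [0.6239, 0.0502, 0.1104]
tool_rot: [-0.001, 0.704, 0.0, 0.71]
ft_force: [0.8, -0.1, 0.2]
grip_width: 0.0616
```

```bash
python3 to.py .6207 .0503 .0844
```

```text
pos [0.6239 0.0502 0.1104] shift [ 2.6   0.01 -0.35] turn [0.002 0.009 0.002]
```

arm_command:
  plan:
    - [0.5,0,-0.3,0,0.009,0.002,6.2]
    - [1,0,0,0,0,0,6.2]
    - [0.8,0,0,0,0,0,6.2]
    - [0.2,0,0,0,0,0,6.2]
    - [0,0,0,0,0,0,6.2]

```text
time: 24.02
position: [0.622, 0.0501, 0.0852]
tool_rot: [-0.001, 0.706, 0.001, 0.708]
ft_force: [0.5, 0.2, 0.3]
grip_width: 0.062
```

```bash
python3 to.py .6207 .0503 .0844
```

```text
pos [0.622  0.0501 0.0852] shift [ 0.08  0.02 -0.13] turn [ 0.002  0.003 -0.   ]
```

arm_command:
  plan:
    - [0,0,-0.15,0,0.003,0,6.2]
    - [0,0,0,0,0,0,6.2]
    - [0,0,0,0,0,0,3]
    - [0,0,0,0,0,0,3]
    - [0,0,0,0,0,0,3]
    - [0,0,0,0,0,0,3]
    - [0,0,0,0,0,0,3]
    - [0,0,0,0,0,0,3]

```text
time: 25.02
position: [0.6207, 0.0501, 0.0859]
tool_rot: [-0.001, 0.707, 0.001, 0.707]
ft_force: [0.1, -0.5, -1.0]
grip_width: 0.0397
```

arm_command:
  plan:
    - [-1,0,0,0,0,0,3]
    - [-3,0,0,0,0,0,3]
    - [-4,0,0,0,0,0,3]
    - [-4,0,0,0,0,0,3]
    - [-2.5,0,0,0,0,0,3]
    - [0,0,0,0,0,0,3]

```text
time: 25.78
position: [0.6192, 0.0502, 0.2355]
tool_rot: [-0.0, 0.708, 0.001, 0.706]
ft_force: [-0.3, 0.0, -2.2]
grip_width: 0.0399
```

```bash
python3 to.py .614 -.339 .225
```

```text
pos [0.6192 0.0502 0.2355] shift [  1.03 -38.92  -0.59] turn [ 0.002 -0.004 -0.001]
```

arm_command:
  plan:
    - [-0.1,-2,0,0,0,0,3]
    - [-0.1,-3.6,0,0,-0.003,-0.002,3]
    - [-0.2,-3.8,0,0,-0.003,-0.002,3]
    - [-0.2,-3.8,0,0,-0.003,-0.002,3]
    - [-0.2,-3.8,0,0,-0.003,-0.002,3]
    - [-0.2,-3.8,0,0,-0.003,-0.002,3]
    - [-0.2,-3.8,0,0,-0.003,-0.002,3]
    - [-0.2,-3.8,0,0,-0.003,-0.002,3]
    - [-0.2,-3.8,0,0,-0.003,-0.002,3]
    - [-0.2,-3,0,0,-0.003,-0.002,3]
    - [-0.1,-1,0,0,-0.003,0,3]
    - [0,0,0,0,0,0,3]

```text
time: 27.28
position: [0.6037, -0.3333, 0.2331]
tool_rot: [-0.001, 0.711, -0.004, 0.703]
ft_force: [0.7, 0.3, -2.7]
grip_width: 0.0395
```

```bash
python3 to.py .614 -.339 .0759
```

```text
pos [ 0.6037 -0.3333  0.2331] shift [15.71 -0.47  1.22] turn [-0.004 -0.012  0.006]
```

arm_command:
  plan:
    - [0,-0.3,0.6,-0.004,-0.006,0.003,3]
    - [0,-0.2,0.5,0,-0.005,0.003,3]
    - [0,0,0,0,0,0,3]
    - [2.5,0,0,0,0,0,3]
    - [3,0,0,0,0,0,3]
    - [2.5,0,0,0,0,0,3]
    - [1.5,0,0,0,0,0,3]
    - [0.5,0,0,0,0,0,3]
    - [0,0,0,0,0,0,3]

```text
time: 28.4
position: [0.6187, -0.3325, 0.1326]
tool_rot: [-0.003, 0.706, 0.003, 0.708]
ft_force: [0.3, -0.1, -2.4]
grip_width: 0.0397
```

```bash
python3 to.py .614 -.339 .0759
```

```text
pos [ 0.6187 -0.3325  0.1326] shift [ 5.67 -0.65 -0.5 ] turn [0.009 0.003 0.   ]
```

arm_command:
  plan:
    - [1.5,-0.5,-0.3,0.009,0.003,0,3]
    - [2,0,0,0,0,0,3]
    - [1.2,0,0,0,0,0,3]
    - [0.4,0,0,0,0,0,3]
    - [0,0,0,0,0,0,3]
    - [0,0,0,0,0,0,3]

```text
time: 29.15
position: [0.6166, -0.3389, 0.0796]
tool_rot: [-0.0, 0.706, -0.001, 0.708]
ft_force: [0.2, 0.1, -2.5]
grip_width: 0.0397
```

```bash
python3 to.py .614 -.339 .0759
```

```text
pos [ 0.6166 -0.3389  0.0796] shift [ 0.37 -0.01 -0.26] turn [-0.001  0.002  0.002]
```

arm_command:
  plan:
    - [0.2,0,0,0,0.002,0.002,3]
    - [0.15,0,0,0,0,0,3]
    - [0.1,0,0,0,0,0,3]
    - [0,0,0,0,0,0,3]

```text
time: 29.65
position: [0.6174, -0.3394, 0.0763]
tool_rot: [-0.0, 0.706, -0.001, 0.708]
ft_force: [-0.9, 0.6, -2.2]
grip_width: 0.0397
```

arm_command:
  plan:
    - [0.15,0,0,0,0,0,3]
    - [0.1,0,0,0,0,0,3]
    - [0,0,0,0,0,0,6]
    - [0,0,0,0,0,0,6]
    - [0,0,0,0,0,0,6]
    - [0,0,0,0,0,0,6]

```text
time: 30.4
position: [0.6184, -0.3403, 0.0759]
tool_rot: [-0.001, 0.705, -0.002, 0.709]
ft_force: [-0.5, 0.2, 0.1]
grip_width: 0.0593
```

arm_command:
  plan:
    - [-2,0,0,0,0,0,6]
    - [-4,0,0,0,0,0,6]
    - [-4,0,0,0,0,0,6]
    - [-4,0,0,0,0,0,6]
    - [-1,0,0,0,0,0,6]
    - [0,0,0,0,0,0,6]

```text
time: 31.15
position: [0.6182, -0.34, 0.2353]
tool_rot: [-0.002, 0.704, -0.002, 0.71]
ft_force: [0.7, 0.5, -1.3]
grip_width: 0.0601
```

```bash
python3 to.py .632 0 .225;python3 - <<'E'
from m1 import *
im,d,K,k1,T=cam("side")
for c,s,m in comps(im,(45,80,20),(90,255,255)): print(c.round(1),s[4],onplane(c,.125,K,k1,T)[0].round(3),world(c,np.median(d[m]),K,k1,T)[0].round(3))
cv2.imwrite("pics/s2.png",im)
E
```

```text
pos [ 0.6182 -0.34    0.2353] shift [ 0.84 34.01  1.34] turn [-0.001  0.008  0.006]
[378.7 192.6] 22 [ 0.603 -0.062  0.125] [ 0.629 -0.006  0.059]
[444.6 316.9] 70 [ 0.618 -0.339  0.125] [ 0.617 -0.34   0.127]
[396.5 324.6] 74 [ 0.54  -0.332  0.125] [ 0.539 -0.332  0.126]
[348.9 331.5] 77 [ 0.465 -0.325  0.125] [ 0.465 -0.325  0.126]
```

View pics/s2.png

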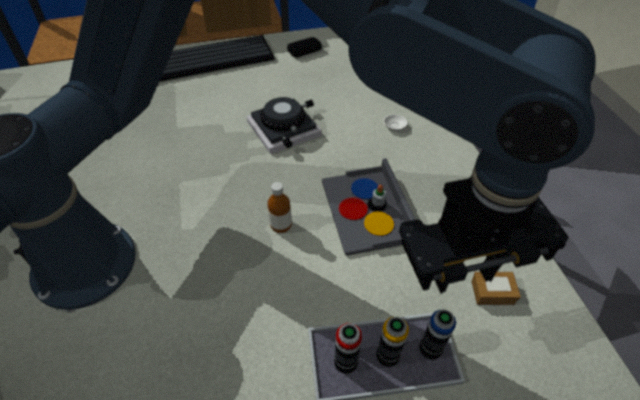

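The three objectives stand on the tray at (348,348), (392,342) and (437,335), and the mount at (379,197) hasn't moved. The seats are now bare, so I'll measure their discs and the mount.

```bash
cat > seats.py <<'E'
from m1 import *
def seats(n):
    im,d,K,k1,T=cam(n); out={}
    for col,lo,hi in(("red",(0,130,50),(8,255,255)),("red2",(172,130,50),(180,255,255)),("yel",(18,120,60),(34,255,255)),("blue",(98,110,40),(120,255,255))):
        for c,s,m in comps(im,lo,hi,80):
            w=world(c,np.median(d[m]),K,k1,T)[0]
            if abs(w[2]-.017)<.008 and .5<w[0]<.7 and abs(w[1])<.12:
                cnt=max(cv2.findContours(m.astype(np.uint8),0,1)[0],key=cv2.contourArea)
                P=onplane(cv2.convexHull(cnt).reshape(-1,2),.017,K,k1,T)[:,:2].astype(np.float32)
                (cx,cy),r=cv2.minEnclosingCircle(P); print(n,col,s[4],"circle",round(cx,4),round(cy,4),"r",round(r,4))
E
python3 - <<'E'
from seats import *
seats("side");seats("scene")
E
```

```text
side red 474 circle 0.5752 -0.0006 r 0.0331
side yel 609 circle 0.6166 -0.0537 r 0.0346
side blue 422 circle 0.6196 0.0512 r 0.0334
scene red 617 circle 0.5741 -0.0027 r 0.0323
scene yel 799 circle 0.6161 -0.0556 r 0.0328
scene blue 560 circle 0.6173 0.0499 r 0.0315
```

arm_command:
  plan:
    - [-0.1,2,0.1,0,0.008,0.006,6]
    - [-0.1,3.6,0.1,0,-0.003,-0.002,6]
    - [-0.1,3.8,0.1,0,-0.003,-0.002,6]
    - [-0.1,3.8,0.1,0,-0.003,-0.002,6]
    - [-0.1,3.8,0.1,0,-0.003,-0.002,6]
    - [-0.1,3.8,0.1,0,-0.003,-0.002,6]
    - [-0.1,3.8,0.1,0,-0.003,-0.002,6]
    - [-0.1,2.8,0.1,0,-0.003,-0.002,6]
    - [0,1.5,0.1,0,-0.003,-0.002,6]
    - [0,0,0,0,0,0,6]

```text
time: 32.55
position: [0.6187, -0.0279, 0.228]
tool_rot: [0.0, 0.709, 0.002, 0.705]
ft_force: [0.1, 0.3, -0.1]
grip_width: 0.0602
```

```bash
python3 to.py .632 -.03 .225;python3 - <<'E'
from seats import *
seats("wrist")
im,d,K,k1,T=cam("wrist");cv2.imwrite("pics/w2.png",im)
for c,s,m in comps(im[:230],(45,80,20),(90,255,255)): print("green",c.round(1),s[4],world(c,np.median(d[:230][m]),K,k1,T)[0].round(4))
E
```

```text
pos [ 0.6187 -0.0279  0.228 ] shift [ 0.29 -0.22  1.33] turn [ 0.002 -0.007 -0.004]
wrist red 2029 circle 0.5753 -0.0008 r 0.0319
wrist yel 1887 circle 0.6171 -0.0542 r 0.0324
wrist blue 2236 circle 0.6192 0.0516 r 0.0318
green [334.7 153.1] 70 [0.632  0.0012 0.0591]
```

View pics/w2.png

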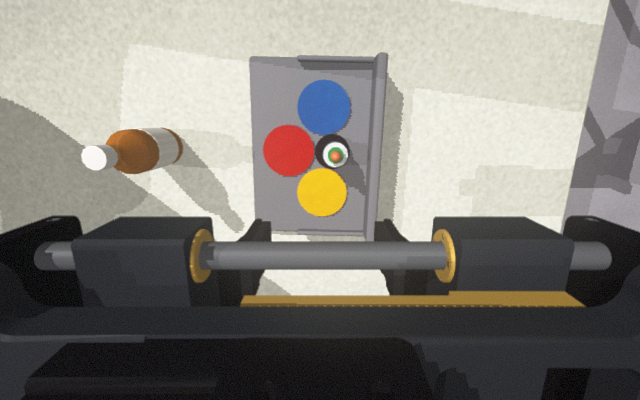

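The wrist view shows the three bare discs, blue (324,107), red (288,150) and yellow (322,192), with the mount's copper top at (335,156). The ledge runs close behind the mount at u≈372, so I'll grip it with the jaws along y.

```bash
python3 - <<'E'
from m1 import *
im,d,K,k1,T=cam("wrist")
for c,s,m in comps(im[130:180,310:360],(3,90,60),(17,255,255),10): 
    p=c+[310,130];print("copper",p.round(1),s[2:5],onplane(p,.076,K,k1,T)[0].round(4))
h=cv2.cvtColor(im,cv2.COLOR_BGR2GRAY)[125:180,312:356]
m=(h<45).astype(np.uint8);n,l,s,c=cv2.connectedComponentsWithStats(m)
i=1+np.argmax(s[1:,4]);cnt=max(cv2.findContours((l==i).astype(np.uint8),0,1)[0],key=cv2.contourArea)
P=onplane(cnt.reshape(-1,2)+[312,125],.026,K,k1,T)[:,:2].astype(np.float32);print("foot",s[i],cv2.minEnclosingCircle(P))
E
```

```text
copper [335.1 155. ] [11 11 90] [6.324e-01 1.000e-04 7.600e-02]Traceback (most recent call last):
  File "<stdin>", line 7, in <module>
    return _wrapfunc(a, 'argmax', axis=axis, out=out, **kwds)
    return bound(*args, **kwds)
ValueError: attempt to get argmax of an empty sequence
```

arm_command:
  plan:
    - [0,0.3,0,-0.17,0,0,6]
    - [0,0,0,-0.17,0,0,6]
    - [0,0,0,-0.18,0,0,6]
    - [0,0,0,-0.18,0,0,6]
    - [0,0,0,-0.18,0,0,6]
    - [0,0,0,-0.18,0,0,6]
    - [0,0,0,-0.18,0,0,6]
    - [0,0,0,-0.18,0,0,6]
    - [0,0,0,-0.12,0,0,6]
    - [0,0,0,0,0,0,6]

```text
time: 33.95
position: [0.6206, -0.0438, 0.2278]
tool_rot: [-0.499, 0.502, 0.5, 0.499]
ft_force: [-0.1, 0.2, -0.0]
grip_width: 0.0599
```

```bash
python3 to.py .632 0 .225 90
```

```text
pos [ 0.6206 -0.0438  0.2278] shift [ 0.27 -1.13  4.38] turn [-0.002 -0.001 -0.004]
```

arm_command:
  plan:
    - [0,-0.6,2.2,0,0,0,5.5]
    - [0,-0.5,2.1,0,0,-0.004,5.5]
    - [0,0,0,0,0,0,5.5]
    - [2.5,0,0,0,0,0,5.5]
    - [3,0,0,0,0,0,5.5]
    - [2.5,0,0,0,0,0,5.5]
    - [1,0,0,0,0,0,5.5]
    - [0,0,0,0,0,0,5.5]

```text
time: 34.95
position: [0.6338, -0.005, 0.1367]
tool_rot: [-0.499, 0.504, 0.495, 0.503]
ft_force: [-0.8, -0.2, 0.9]
grip_width: 0.0552
```

```bash
python3 to.py .6324 0.0003 .0300 90
```

```text
pos [ 0.6338 -0.005   0.1367] shift [10.67  0.18  0.58] turn [-0.013 -0.005  0.003]
```

arm_command:
  plan:
    - [0,0.2,0.5,-0.013,-0.005,0.003,5.5]
    - [0,0,0,0,0,0,5.5]
    - [2,0,0,0,0,0,5.5]
    - [1.5,0,0,0,0,0,5.5]
    - [0.8,0,0,0,0,0,5.5]
    - [0,0,0,0,0,0,5.5]

```text
time: 35.7
position: [0.6355, -0.0001, 0.0972]
tool_rot: [0.503, -0.498, -0.497, -0.502]
ft_force: [0.5, -0.8, 0.1]
grip_width: 0.0551
```

```bash
python3 to.py .6324 0.0003 .0300 90; python3 - <<'E'
from m1 import *
im,d,K,k1,T=cam("wrist");cv2.imwrite("pics/w3.png",im)
for c,s,m in comps(im[:240],(3,90,60),(17,255,255),30): 
    print("copper",c.round(1),s[2:5],onplane(c,.076,K,k1,T)[0].round(4))
E
```

```text
pos [ 6.355e-01 -1.000e-04  9.720e-02] shift [6.72 0.37 0.05] turn [ 0.001 -0.002  0.01 ]
copper [292.9 145.8] [13 13 52] [ 0.5856 -0.0182  0.076 ]
copper [302.6 185.4] [ 19  23 113] [ 0.6105 -0.0126  0.076 ]
copper [321.  213.3] [ 17  21 285] [ 0.6291 -0.0009  0.076 ]
```

arm_command:
  plan:
    - [1.5,0.4,0,0,-0.002,0.01,5.5]
    - [1.5,0,0,0,0,0,5.5]
    - [1.5,0,0,0,0,0,5.5]
    - [1,0,0,0,0,0,5.5]
    - [0.5,0,0,0,0,0,5.5]
    - [0,0,0,0,0,0,5.5]

```text
time: 36.5
position: [0.6318, -0.0003, 0.0332]
tool_rot: [-0.5, 0.5, 0.5, 0.5]
ft_force: [0.6, -0.3, 0.8]
grip_width: 0.0549
```

```bash
python3 to.py .6315 0.000 .0300 90
```

```text
pos [ 6.318e-01 -3.000e-04  3.320e-02] shift [0.32 0.03 0.03] turn [ 0.001  0.    -0.   ]
```

arm_command:
  plan:
    - [0.5,0,0,0,0,0,5.5]
    - [0,0,0,0,0,0,5.5]
    - [0,0,0,0,0,0,2]
    - [0,0,0,0,0,0,2]
    - [0,0,0,0,0,0,2]
    - [0,0,0,0,0,0,2]
    - [0,0,0,0,0,0,2]
    - [0,0,0,0,0,0,2]
  grip_force: 15

```text
time: 37.5
position: [0.6331, -0.0005, 0.0295]
tool_rot: [0.501, -0.499, -0.499, -0.5]
ft_force: [0.0, 0.2, -0.7]
grip_width: 0.0276
```

arm_command:
  plan:
    - [-1,0,0,0,0,0,2]
    - [-3,0,0,0,0,0,2]
    - [-4,0,0,0,0,0,2]
    - [-4,0,0,0,0,0,2]
    - [-4,0,0,0,0,0,2]
    - [-2.5,0,0,0,0,0,2]
    - [0,0,0,0,0,0,2]

```text
time: 38.38
position: [0.6317, -0.0002, 0.2225]
tool_rot: [0.501, -0.499, -0.5, -0.5]
ft_force: [1.0, -0.7, -1.3]
grip_width: 0.0275
```

arm_command:
  plan:
    - [0,0.7,1.5,0,0,0,2]
    - [0,1.4,3,0,0,0,2]
    - [0,1.4,3,0,0,0,2]
    - [-0.1,1.4,3,0,0,0,2]
    - [-0.1,1.4,3,0,0,0,2]
    - [-0.1,1.4,3,0,0,0,2]
    - [-0.1,1.4,3,0,0,0,2]
    - [0,1.4,2,0,0,0,2]
    - [0,0.5,1,0,0,0,2]
    - [0,0,0,0,0,0,2]

```text
time: 39.62
position: [0.501, 0.2375, 0.2118]
tool_rot: [-0.492, 0.508, 0.509, 0.491]
ft_force: [0.7, 0.2, -0.3]
grip_width: 0.0281
```

```bash
python3 to.py .480 .324 .2 90; python3 - <<'E'
from m1 import *
im,d,K,k1,T=cam("wrist");cv2.imwrite("pics/w4.png",im)
E
```

```text
pos [0.501  0.2375 0.2118] shift [1.25 2.04 8.65] turn [ 0.003  0.001 -0.034]
```

View pics/w4.png

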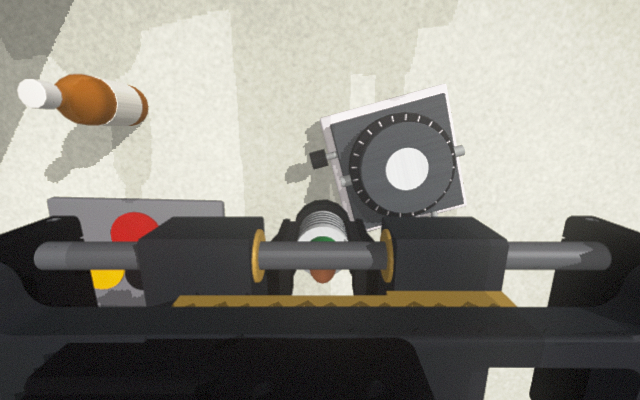

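The mount hangs upright in the grip at (322,240). The stage's bright spot is at about (407,169), ahead and to the right.

```bash
cat > spot.py <<'E'
from m1 import *
im,d,K,k1,T=cam("wrist")
g=cv2.cvtColor(im,cv2.COLOR_BGR2GRAY)
uv0=np.array([407,169]) 
n,l,s,c=cv2.connectedComponentsWithStats((g>170).astype(np.uint8))
for i in range(1,n):
    if s[i,4]>500:
        m=l==i; p=onplane(c[i],.07,K,k1,T)[0]
        if np.hypot(p[0]-.48,p[1]-.324)<.03:
            P=onplane(max(cv2.findContours(m.astype(np.uint8),0,1)[0],key=cv2.contourArea).reshape(-1,2),.07,K,k1,T)[:,:2].astype(np.float32)
            print(c[i].round(1),s[i],p.round(4),world(c[i],np.median(d[m]),K,k1,T)[0].round(4),cv2.minEnclosingCircle(P))
E
python3 spot.py
```

```text
[407.1 168.3] [ 386  147   43   43 1426] [0.4801 0.3249 0.07  ] [0.4801 0.3249 0.0703] ((0.48040759563446045, 0.3249453008174896), 0.022248951718211174)
```

arm_command:
  plan:
    - [0,1,3,0,0,-0.015,2]
    - [0,0.7,3,0,0,-0.019,2]
    - [0,0.3,2.2,0,0,0,2]
    - [0,0,0,0,0,0,2]
    - [0,0,0,0,0,0,2]

```text
time: 40.35
position: [0.4862, 0.3155, 0.2119]
tool_rot: [-0.5, 0.501, 0.497, 0.502]
ft_force: [-0.1, 0.2, -0.7]
grip_width: 0.0275
```

```bash
python3 spot.py;python3 to.py .480 .324 .2 90;
```

```text
[331.5 177.3] [ 311  157   42   42 1388] [0.4802 0.3249 0.07  ] [0.4801 0.3249 0.0705] ((0.4805690050125122, 0.324839323759079), 0.022293977439403534)
pos [0.4863 0.3154 0.2119] shift [1.19 0.64 0.86] turn [-0.008 -0.001  0.004]
```

arm_command:
  plan:
    - [0,0.3,0.5,-0.008,0,0.004,2]
    - [0,0.2,0.4,0,0,0,2]
    - [0,0,0,0,0,0,2]
    - [2.5,0,0,0,0,0,2]
    - [3,0,0,0,0,0,2]
    - [2,0,0,0,0,0,2]
    - [1,0,0,0,0,0,2]
    - [0,0,0,0,0,0,2]
    - [0,0,0,0,0,0,2]

```text
time: 41.52
position: [0.4839, 0.3238, 0.1267]
tool_rot: [-0.501, 0.499, 0.498, 0.502]
ft_force: [-0.4, -0.4, -0.6]
grip_width: 0.027
```

```bash
python3 to.py .4813 .325 .0855 90
```

```text
pos [0.4839 0.3238 0.1267] shift [4.12 0.28 0.12] turn [-0.001  0.     0.005]
```

arm_command:
  plan:
    - [1,0.2,0.1,0,0,0.005,2]
    - [1.2,0,0,0,0,0,2]
    - [0.9,0,0,0,0,0,2]
    - [0.4,0,0,0,0,0,2]
    - [0,0,0,0,0,0,2]
    - [0,0,0,0,0,0,2]

```text
time: 42.28
position: [0.4827, 0.3253, 0.0905]
tool_rot: [-0.5, 0.5, 0.499, 0.501]
ft_force: [0.5, 0.3, -1.3]
grip_width: 0.0274
```

```bash
python3 to.py .4813 .325 .0855 90
```

```text
pos [0.4827 0.3253 0.0905] shift [ 0.5   0.15 -0.03] turn [-0.001  0.001  0.002]
```

arm_command:
  plan:
    - [0.2,0.15,0,0,0,0.002,2]
    - [0.2,0,0,0,0,0,2]
    - [0.1,0,0,0,0,0,2]
    - [0,0,0,0,0,0,2]

```text
time: 42.78
position: [0.4816, 0.3255, 0.0858]
tool_rot: [-0.5, 0.5, 0.5, 0.501]
ft_force: [-0.6, 0.9, -0.7]
grip_width: 0.0276
```

arm_command:
  plan:
    - [0.1,0,0,0,0,0,2]
    - [0,0,0,0,0,0,2]
    - [0,0,0,0,0,0,5.5]
    - [0,0,0,0,0,0,5.5]
    - [0,0,0,0,0,0,5.5]
    - [0,0,0,0,0,0,5.5]
    - [0,0,0,0,0,0,5.5]

```text
time: 43.65
position: [0.4822, 0.3258, 0.0856]
tool_rot: [-0.5, 0.499, 0.5, 0.501]
ft_force: [0.1, -0.3, -0.2]
grip_width: 0.0545
```

arm_command:
  plan:
    - [-2,0,0,0,0,0,5.5]
    - [-3,0,0,0,0,0,5.5]
    - [-4,0,0,0,0,0,5.5]
    - [-4,0,0,0,0,0,6.2]
    - [-2.5,0,0,0,0,0,6.2]
    - [0,0,0,0,0,0,6.2]

```text
time: 44.4
position: [0.4813, 0.3251, 0.2442]
tool_rot: [-0.499, 0.5, 0.5, 0.501]
ft_force: [-0.2, -1.1, -0.6]
grip_width: 0.062
```

```bash
python3 to.py .480 .2 .23 0; python3 - <<'E'
from m1 import *
for n in("wrist","side"):
    im,d,K,k1,T=cam(n);cv2.imwrite(f"pics/{n}5.png",im)
    for nm,lo,hi in(("copper",(3,90,60),(17,255,255)),("green",(45,80,20),(90,255,255))):
        for c,s,m in comps(im,lo,hi,15):
            w=world(c,np.median(d[m]),K,k1,T)[0]
            if np.hypot(w[0]-.48,w[1]-.325)<.04: print(n,nm,c.round(1),s[2:5],onplane(c,.132,K,k1,T)[0].round(4),w.round(4))
a=cv2.imread("pics/wrist5.png")[60:300,200:480];cv2.imwrite("pics/w5c.png",cv2.resize(a,None,fx=2,fy=2))
E
```

```text
pos [0.4813 0.3251 0.2442] shift [  1.4    0.12 -12.51] turn [ 1.57e+00  1.00e-03 -1.00e-03]
wrist copper [322.8 187.8] [ 11  13 120] [0.479  0.3258 0.132 ] [0.4796 0.3258 0.1294]
wrist green [322.6 182.9] [17 15 88] [0.4743 0.3255 0.132 ] [0.4779 0.3256 0.1152]
```

View pics/w5c.png

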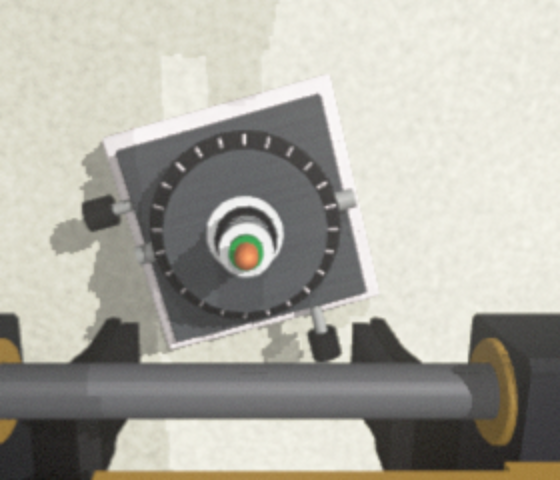

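The mount stands upright within about 1 mm of the spot's centre; the crop shows it inside the spot, with its copper top at (247,256). Next I'll fetch the objectives, blue first.

arm_command:
  plan:
    - [0,0,0,0.17,0,0,6.2]
    - [0,0,0,0.17,0,0,6.2]
    - [0,0,0,0.18,0,0,6.2]
    - [0,0,0,0.18,0,0,6.2]
    - [0,0,0,0.18,0,0,6.2]
    - [0,0,0,0.18,0,0,6.2]
    - [0,0,0,0.18,0,0,6.2]
    - [0,0,0,0.18,0,0,6.2]
    - [0,0,0,0.13,0,0,6.2]
    - [0,0,0,0,0,0,6.2]

```text
time: 45.75
position: [0.4681, 0.319, 0.2193]
tool_rot: [0.005, 0.722, -0.018, 0.691]
ft_force: [-1.2, 0.4, -0.7]
grip_width: 0.062
```

arm_command:
  plan:
    - [0,-2,0.5,0,0,0,6.2]
    - [0,-4,1,0,0,0,6.2]
    - [0,-4.5,1,0,0,0,6.2]
    - [0,-4.5,1,0,0,0,6.2]
    - [0,-4.5,1,0,0,0,6.2]
    - [0,-4.5,1,0,0,0,6.2]
    - [0,-4.5,1,0,0,0,6.2]
    - [0,-3,0.5,0,0,0,6.2]
    - [0,-1,0,0,0,0,6.2]
    - [0,0,0,0,0,0,6.2]

```text
time: 47.0
position: [0.5281, -0.0281, 0.2183]
tool_rot: [-0.001, 0.725, -0.015, 0.688]
ft_force: [-0.0, 0.3, 0.0]
grip_width: 0.0619
```

```bash
python3 to.py .6175 -.34 .23 0
```

```text
pos [ 0.5281 -0.0281  0.2183] shift [ -0.94 -31.05   9.48] turn [-0.019 -0.052  0.023]
```

arm_command:
  plan:
    - [-0.3,-2,0.5,-0.01,-0.025,0.012,6.2]
    - [-0.3,-3.5,1,-0.009,-0.025,0.011,6.2]
    - [-0.3,-4,1.2,0,0,0,6.2]
    - [-0.3,-4,1.2,0,0,0,6.2]
    - [-0.2,-4,1.2,0,0,0,6.2]
    - [-0.2,-4,1.2,0,0,0,6.2]
    - [-0.2,-4,1.2,0,0,0,6.2]
    - [-0.1,-3.2,1,0,0,0,6.2]
    - [0,-1,0,0,0,0,6.2]
    - [0,0,0,0,0,0,6.2]
    - [0,0,0,0,0,0,6.2]

```text
time: 48.38
position: [0.6156, -0.3125, 0.2335]
tool_rot: [-0.005, 0.71, 0.014, 0.704]
ft_force: [-0.4, 0.4, 0.1]
grip_width: 0.0621
```

```bash
python3 to.py .6175 -.34 .2 0
```

```text
pos [ 0.6156 -0.3125  0.2335] shift [ 3.31 -2.8   0.15] turn [ 0.027 -0.01  -0.013]
```

arm_command:
  plan:
    - [0,-1.4,0.1,0.013,-0.005,-0.007,6.2]
    - [0,-1.3,0,0.013,-0.005,-0.006,6.2]
    - [0,0,0,0,0,0,6.2]
    - [2.5,0,0,0,0,0,6.2]
    - [2.5,0,0,0,0,0,6.2]
    - [1.5,0,0,0,0,0,6.2]
    - [0,0,0,0,0,0,6.2]

```text
time: 49.25
position: [0.6177, -0.3397, 0.1683]
tool_rot: [-0.0, 0.706, -0.0, 0.708]
ft_force: [-0.3, 0.1, 0.7]
grip_width: 0.062
```

```bash
python3 to.py .6175 -.34 .0755 0
```

```text
pos [ 0.6177 -0.3397  0.1683] shift [ 9.28 -0.01 -0.05] turn [0.    0.003 0.001]
```

arm_command:
  plan:
    - [2,0,0,0,0.003,0,6.2]
    - [2.5,0,0,0,0.003,0,6.2]
    - [1.5,0,0,0,0.003,0,6.2]
    - [0.5,0,0,0,0,0,6.2]
    - [0,0,0,0,0,0,6.2]

```text
time: 49.88
position: [0.6194, -0.341, 0.1021]
tool_rot: [-0.002, 0.708, -0.001, 0.706]
ft_force: [-0.2, -0.2, -0.2]
grip_width: 0.0622
```

```bash
python3 to.py .6175 -.34 .0755 0
```

```text
pos [ 0.6194 -0.341   0.1021] shift [ 2.66  0.11 -0.18] turn [ 0.    -0.003  0.004]
```

arm_command:
  plan:
    - [1,0.1,-0.2,0,-0.003,0.004,6.2]
    - [1,0,0,0,0,0,6.2]
    - [0.5,0,0,0,0,0,6.2]
    - [0,0,0,0,0,0,6.2]
    - [0,0,0,0,0,0,3]
    - [0,0,0,0,0,0,3]
    - [0,0,0,0,0,0,3]
    - [0,0,0,0,0,0,3]
    - [0,0,0,0,0,0,3]
    - [0,0,0,0,0,0,3]
  grip_force: 20

```text
time: 51.12
position: [0.6183, -0.3408, 0.0776]
tool_rot: [-0.001, 0.706, -0.001, 0.708]
ft_force: [-0.7, -0.5, -1.7]
grip_width: 0.04
```

arm_command:
  plan:
    - [-1,0,0,0,0,0,3]
    - [-3,0,0,0,0,0,3]
    - [-4,0,0,0,0,0,3]
    - [-4,0,0,0,0,0,3]
    - [-3,0,0,0,0,0,3]
    - [0,0,0,0,0,0,3]

```text
time: 51.88
position: [0.6169, -0.3397, 0.2325]
tool_rot: [-0.0, 0.707, 0.0, 0.707]
ft_force: [0.3, 0.2, -2.3]
grip_width: 0.0396
```

```bash
python3 to.py .6192 .0514 .225 0
```

```text
pos [ 0.6169 -0.3397  0.2325] shift [ 0.74 39.11  0.24] turn [0.    0.001 0.   ]
```

arm_command:
  plan:
    - [-0.1,2,0.1,0,0,0,3]
    - [-0.1,3.6,0.1,0,-0.003,-0.002,3]
    - [-0.2,3.8,0.1,0,-0.003,-0.002,3]
    - [-0.2,3.8,0.1,0,-0.003,-0.002,3]
    - [-0.2,3.8,0.1,0,-0.003,-0.002,3]
    - [-0.2,3.8,0.1,0,-0.003,-0.002,3]
    - [-0.2,3.8,0.1,0,-0.003,-0.002,3]
    - [-0.2,3.8,0.1,0,-0.003,-0.002,3]
    - [-0.2,3.8,0.1,0,-0.003,-0.002,3]
    - [-0.2,2.8,0.1,0,-0.003,-0.002,3]
    - [-0.1,1.1,0.1,0,-0.003,0,3]
    - [0,0,0,0,0,0,3]

```text
time: 53.38
position: [0.6096, 0.0518, 0.2291]
tool_rot: [-0.001, 0.712, 0.003, 0.702]
ft_force: [-0.4, -0.3, -2.6]
grip_width: 0.0397
```

```bash
python3 to.py .6192 .0514 .0876 0
```

```text
pos [0.6096 0.0518 0.2291] shift [14.13 -0.1   1.15] turn [ 0.005 -0.013 -0.004]
```

arm_command:
  plan:
    - [0,0,0.6,0.005,-0.007,-0.002,3]
    - [0,0,0.3,0,-0.006,-0.002,3]
    - [0,0,0,0,0,0,3]
    - [2.5,0,0,0,0,0,3]
    - [3,0,0,0,0,0,3]
    - [2.5,0,0,0,0,0,3]
    - [1,0,0,0,0,0,3]
    - [0,0,0,0,0,0,3]

```text
time: 54.38
position: [0.6218, 0.0452, 0.1375]
tool_rot: [0.002, 0.705, -0.004, 0.709]
ft_force: [-0.2, 0.3, -2.6]
grip_width: 0.04
```

```bash
python3 to.py .6192 .0514 .0876 0
```

```text
pos [0.6218 0.0452 0.1375] shift [ 4.99  0.64 -0.28] turn [-0.008  0.005  0.003]
```

arm_command:
  plan:
    - [1,0.5,-0.25,-0.008,0.005,0.003,3]
    - [1.5,0,0,0,0,0,3]
    - [1.2,0,0,0,0,0,3]
    - [0.5,0,0,0,0,0,3]
    - [0,0,0,0,0,0,3]
    - [0,0,0,0,0,0,3]

```text
time: 55.12
position: [0.6211, 0.0504, 0.0949]
tool_rot: [-0.0, 0.706, 0.0, 0.708]
ft_force: [0.6, 0.7, -2.7]
grip_width: 0.04
```

```bash
python3 to.py .6192 .0514 .0876 0
```

```text
pos [0.6211 0.0504 0.0949] shift [ 0.73  0.1  -0.2 ] turn [ 0.001  0.004 -0.   ]
```

arm_command:
  plan:
    - [0.3,0.1,-0.2,0,0.004,0,3]
    - [0.2,0,0,0,0,0,3]
    - [0.15,0,0,0,0,0,3]
    - [0.1,0,0,0,0,0,3]
    - [0,0,0,0,0,0,3]

```text
time: 55.75
position: [0.6197, 0.0514, 0.0879]
tool_rot: [-0.0, 0.707, 0.0, 0.708]
ft_force: [0.7, 0.6, -1.6]
grip_width: 0.0397
```

arm_command:
  plan:
    - [0.15,0,0,0,0,0,3]
    - [0,0,0,0,0,0,3]
    - [0,0,0,0,0,0,6]
    - [0,0,0,0,0,0,6]
    - [0,0,0,0,0,0,6]
    - [0,0,0,0,0,0,6]

```text
time: 56.5
position: [0.621, 0.0513, 0.0883]
tool_rot: [-0.0, 0.705, 0.0, 0.709]
ft_force: [-0.5, -0.3, -0.2]
grip_width: 0.0592
```

arm_command:
  plan:
    - [-2,0,0,0,0,0,6]
    - [-4,0,0,0,0,0,6]
    - [-4,0,0,0,0,0,6]
    - [-4,0,0,0,0,0,6.2]
    - [0,0,0,0,0,0,6.2]

```text
time: 57.12
position: [0.6203, 0.0512, 0.2315]
tool_rot: [-0.0, 0.706, 0.0, 0.708]
ft_force: [-0.6, -0.6, -0.1]
grip_width: 0.0621
```

arm_command:
  plan:
    - [-0.1,-2,-0.2,0,0,0,6.2]
    - [-0.1,-3.6,-0.7,0,-0.003,-0.002,6.2]
    - [-0.1,-3.8,-0.7,0,-0.003,-0.002,6.2]
    - [-0.1,-3.8,-0.7,0,-0.003,-0.002,6.2]
    - [-0.1,-3.8,-0.7,0,-0.003,-0.002,6.2]
    - [-0.1,-3.8,-0.7,0,-0.003,-0.002,6.2]
    - [-0.1,-3.8,-0.7,0,-0.003,-0.002,6.2]
    - [-0.2,-3.8,-0.7,0,-0.003,-0.002,6.2]
    - [-0.2,-3.8,-0.7,0,-0.003,-0.002,6.2]
    - [-0.2,-2.8,-0.5,0,-0.003,-0.002,6.2]
    - [-0.1,-1,0,0,-0.003,0,6.2]
    - [0,0,0,0,0,0,6.2]

```text
time: 58.62
position: [0.54, -0.3288, 0.2285]
tool_rot: [-0.001, 0.707, -0.004, 0.707]
ft_force: [-0.1, 1.3, 0.3]
grip_width: 0.062
```

```bash
cat > tops.py <<'E'
from m1 import *
for n in("side","scene"):
    im,d,K,k1,T=cam(n)
    for c,s,m in comps(im,(45,80,20),(90,255,255)):
        w=world(c,np.median(d[m]),K,k1,T)[0]
        print(n,c.round(1),s[4],onplane(c,.135,K,k1,T)[0].round(3),w.round(3))
E
python3 tops.py; python3 to.py .540 -.332 .0755 0
```

```text
side [369.1 148.8] 28 [0.62  0.053 0.135] [0.62  0.052 0.137]
side [396.4 324.6] 81 [ 0.537 -0.336  0.135] [ 0.539 -0.332  0.126]
side [349.2 331.5] 80 [ 0.464 -0.329  0.135] [ 0.465 -0.325  0.127]
scene [380.7  92.2] 26 [0.493 0.294 0.135] [0.482 0.319 0.113]
scene [368.4 189.5] 24 [0.618 0.052 0.135] [0.619 0.052 0.136]
scene [147.3 298.1] 15 [ 0.466 -0.327  0.135] [ 0.574 -0.33   0.321]
pos [ 0.5403 -0.3275  0.2287] shift [15.33 -0.34 -0.05] turn [-0.004  0.001  0.007]
```

Blue stands on its disc at (0.619,0.052). Yellow is next.

arm_command:
  plan:
    - [0,-0.3,0,-0.004,0,0.007,6.2]
    - [0,0,0,0,0,0,6.2]
    - [2.5,0,0,0,0,0,6.2]
    - [3,0,0,0,0,0,6.2]
    - [2,0,0,0,0,0,6.2]
    - [0.5,0,0,0,0,0,6.2]
    - [0,0,0,0,0,0,6.2]

```text
time: 59.6
position: [0.5435, -0.3261, 0.1489]
tool_rot: [-0.003, 0.706, 0.003, 0.709]
ft_force: [-0.6, -0.3, -0.2]
grip_width: 0.062
```

```bash
python3 to.py .540 -.332 .0755 0
```

```text
pos [ 0.5435 -0.3261  0.1489] shift [ 7.34 -0.57 -0.39] turn [0.008 0.004 0.001]
```

arm_command:
  plan:
    - [0,-0.5,-0.35,0.008,0.004,0,6.2]
    - [0,0,0,0,0,0,6.2]
    - [2,0,0,0,0.003,0,6.2]
    - [2,0,0,0,0,0,6.2]
    - [1,0,0,0,0,0,6.2]
    - [0,0,0,0,0,0,6.2]

```text
time: 60.35
position: [0.5408, -0.3327, 0.098]
tool_rot: [-0.001, 0.707, -0.002, 0.707]
ft_force: [-0.4, -0.4, 0.4]
grip_width: 0.0618
```

```bash
python3 to.py .540 -.332 .0755 0
```

```text
pos [ 0.5408 -0.3327  0.098 ] shift [ 2.25  0.07 -0.08] turn [-0.    -0.     0.004]
```

arm_command:
  plan:
    - [0.8,0.05,-0.1,0,0,0.004,6.2]
    - [0.9,0,0,0,0,0,6.2]
    - [0.4,0,0,0,0,0,6.2]
    - [0,0,0,0,0,0,6.2]
    - [0,0,0,0,0,0,3]
    - [0,0,0,0,0,0,3]
    - [0,0,0,0,0,0,3]
    - [0,0,0,0,0,0,3]
    - [0,0,0,0,0,0,3]
    - [0,0,0,0,0,0,3]

```text
time: 61.6
position: [0.5406, -0.3329, 0.077]
tool_rot: [-0.0, 0.706, -0.001, 0.708]
ft_force: [0.5, -0.1, -0.8]
grip_width: 0.0396
```

arm_command:
  plan:
    - [-1,0,0,0,0,0,3]
    - [-3,0,0,0,0,0,3]
    - [-4,0,0,0,0,0,3]
    - [-4,0,0,0,0,0,3]
    - [-3,0,0,0,0,0,3]
    - [0,0,0,0,0,0,3]

```text
time: 62.35
position: [0.5391, -0.3314, 0.2315]
tool_rot: [0.001, 0.708, 0.0, 0.707]
ft_force: [1.0, 0.6, -2.7]
grip_width: 0.0396
```

```bash
python3 to.py .617 -.0545 .225 0
```

```text
pos [ 0.5391 -0.3314  0.2315] shift [ 0.68 27.69  7.78] turn [-0.    -0.002 -0.001]
```

arm_command:
  plan:
    - [-0.1,1.5,0.4,0,0,0,3]
    - [-0.1,3,1,0,-0.003,-0.002,3]
    - [-0.2,3.5,1,0,-0.003,-0.002,3]
    - [-0.2,3.5,1,0,-0.003,-0.002,3]
    - [-0.2,3.5,1,0,-0.003,-0.002,3]
    - [-0.2,3.5,1,0,-0.003,-0.002,3]
    - [-0.2,3.5,1,0,-0.003,-0.002,3]
    - [-0.2,2.5,1,0,-0.003,-0.002,3]
    - [-0.1,1.2,0.5,0,-0.003,0,3]
    - [0,0,0,0,0,0,3]
    - [0,0,0,0,0,0,3]

```text
time: 63.72
position: [0.6088, -0.0531, 0.2274]
tool_rot: [0.002, 0.712, 0.003, 0.703]
ft_force: [0.1, -1.0, -2.4]
grip_width: 0.0399
```

```bash
python3 to.py .617 -.0545 .087 0
```

```text
pos [ 0.6088 -0.0531  0.2274] shift [14.03 -0.24  1.  ] turn [ 0.001 -0.013 -0.007]
```

arm_command:
  plan:
    - [0,0,0.5,0,-0.007,-0.004,3]
    - [0,0,0.2,0,-0.006,-0.003,3]
    - [0,0,0,0,0,0,3]
    - [2.5,0,0,0,0,0,3]
    - [3,0,0,0,0,0,3]
    - [2.5,0,0,0,0,0,3]
    - [1,0,0,0,0,0,3]
    - [0,0,0,0,0,0,3]

```text
time: 64.72
position: [0.618, -0.058, 0.137]
tool_rot: [0.001, 0.705, -0.002, 0.709]
ft_force: [0.3, 0.0, -1.5]
grip_width: 0.0399
```

```bash
python3 to.py .617 -.0545 .087 0
```

```text
pos [ 0.618 -0.058  0.137] shift [ 5.    0.37 -0.13] turn [-0.005  0.006  0.002]
```

arm_command:
  plan:
    - [1,0.3,-0.2,-0.005,0.006,0.002,3]
    - [1.5,0,0,0,0,0,3]
    - [1.2,0,0,0,0,0,3]
    - [0.5,0,0,0,0,0,3]
    - [0,0,0,0,0,0,3]
    - [0,0,0,0,0,0,3]

```text
time: 65.47
position: [0.6179, -0.0553, 0.0944]
tool_rot: [-0.001, 0.706, -0.0, 0.709]
ft_force: [0.3, 0.1, -2.7]
grip_width: 0.0398
```

```bash
python3 to.py .617 -.0545 .087 0
```

```text
pos [ 0.6179 -0.0553  0.0944] shift [ 0.74  0.08 -0.09] turn [0.001 0.004 0.001]
```

arm_command:
  plan:
    - [0.3,0.1,-0.1,0,0.004,0,3]
    - [0.2,0,0,0,0,0,3]
    - [0.15,0,0,0,0,0,3]
    - [0.1,0,0,0,0,0,3]
    - [0,0,0,0,0,0,3]

```text
time: 66.1
position: [0.6175, -0.0544, 0.0873]
tool_rot: [-0.001, 0.707, -0.0, 0.708]
ft_force: [-0.1, 0.5, -2.6]
grip_width: 0.0394
```

arm_command:
  plan:
    - [0.15,0,0,0,0,0,3]
    - [0,0,0,0,0,0,3]
    - [0,0,0,0,0,0,6]
    - [0,0,0,0,0,0,6]
    - [0,0,0,0,0,0,6]
    - [0,0,0,0,0,0,6]

```text
time: 66.85
position: [0.619, -0.0549, 0.0879]
tool_rot: [-0.001, 0.705, -0.001, 0.709]
ft_force: [0.6, 0.2, 1.2]
grip_width: 0.0592
```

arm_command:
  plan:
    - [-2,0,0,0,0,0,6]
    - [-4,0,0,0,0,0,6]
    - [-4,0,0,0,0,0,6]
    - [-4,0,0,0,0,0,6.2]
    - [0,0,0,0,0,0,6.2]

```text
time: 67.47
position: [0.6182, -0.0545, 0.2313]
tool_rot: [-0.001, 0.706, -0.001, 0.708]
ft_force: [-0.1, 0.6, -0.3]
grip_width: 0.0617
```

arm_command:
  plan:
    - [-0.1,-1.5,-0.7,0,0,0,6.2]
    - [-0.1,-3,-1.5,0,-0.003,-0.002,6.2]
    - [-0.1,-3.3,-1.7,0,-0.003,-0.002,6.2]
    - [-0.1,-3.3,-1.7,0,-0.003,-0.002,6.2]
    - [-0.1,-3.3,-1.7,0,-0.003,-0.002,6.2]
    - [-0.2,-3.3,-1.7,0,-0.003,-0.002,6.2]
    - [-0.2,-3.3,-1.7,0,-0.003,-0.002,6.2]
    - [-0.2,-2.5,-1.7,0,-0.003,-0.002,6.2]
    - [-0.1,-1.2,-0.5,0,-0.003,0,6.2]
    - [0,0,0,0,0,0,6.2]
    - [0,0,0,0,0,0,6.2]

```text
time: 68.85
position: [0.473, -0.3106, 0.2295]
tool_rot: [-0.001, 0.706, -0.002, 0.708]
ft_force: [0.1, 0.4, -0.8]
grip_width: 0.0618
```

```bash
python3 tops.py; python3 to.py .465 -.325 .0755 0
```

```text
side [349.  331.6] 82 [ 0.463 -0.329  0.135] [ 0.465 -0.325  0.126]
scene [380.7  92.3] 26 [0.493 0.294 0.135] [0.482 0.319 0.113]
scene [368.5 189.5] 22 [0.619 0.052 0.135] [0.619 0.052 0.135]
scene [332.4 229.5] 37 [ 0.616 -0.055  0.135] [ 0.617 -0.056  0.135]
scene [149.1 299.8] 58 [ 0.47  -0.327  0.135] [ 0.465 -0.327  0.126]
pos [ 0.4733 -0.3105  0.2298] shift [15.43 -1.39 -0.88] turn [-0.001  0.003  0.004]
```

Yellow is home at (0.617,-0.055). Red is last.

arm_command:
  plan:
    - [0,-0.7,-0.5,0,0.003,0.004,6.2]
    - [0,-0.6,-0.3,0,0,0,6.2]
    - [0,0,0,0,0,0,6.2]
    - [2.5,0,0,0,0,0,6.2]
    - [3,0,0,0,0,0,6.2]
    - [1.5,0,0,0,0,0,6.2]
    - [0,0,0,0,0,0,6.2]

```text
time: 69.82
position: [0.467, -0.324, 0.1595]
tool_rot: [-0.001, 0.706, -0.0, 0.708]
ft_force: [-0.1, -0.6, 0.6]
grip_width: 0.0622
```

```bash
python3 to.py .465 -.325 .0755 0
```

```text
pos [ 0.467  -0.324   0.1595] shift [ 8.4  -0.08 -0.23] turn [0.002 0.003 0.002]
```

arm_command:
  plan:
    - [1,-0.1,-0.2,0.002,0.003,0.002,6.2]
    - [2,0,0,0,0.003,0,6.2]
    - [2,0,0,0,0,0,6.2]
    - [1,0,0,0,0,0,6.2]
    - [0,0,0,0,0,0,6.2]

```text
time: 70.45
position: [0.4672, -0.3279, 0.1008]
tool_rot: [-0.002, 0.706, -0.002, 0.708]
ft_force: [0.3, 0.4, -0.3]
grip_width: 0.062
```

```bash
python3 to.py .465 -.325 .0755 0
```

```text
pos [ 0.4672 -0.3279  0.1008] shift [ 2.53  0.31 -0.23] turn [-0.     0.003  0.006]
```

arm_command:
  plan:
    - [0.8,0.3,-0.2,0,0.003,0.006,6.2]
    - [1,0,0,0,0,0,6.2]
    - [0.6,0,0,0,0,0,6.2]
    - [0,0,0,0,0,0,6.2]
    - [0,0,0,0,0,0,3]
    - [0,0,0,0,0,0,3]
    - [0,0,0,0,0,0,3]
    - [0,0,0,0,0,0,3]
    - [0,0,0,0,0,0,3]
    - [0,0,0,0,0,0,3]

```text
time: 71.7
position: [0.4661, -0.3259, 0.0771]
tool_rot: [-0.001, 0.706, -0.001, 0.708]
ft_force: [0.6, 0.8, -0.2]
grip_width: 0.0398
```

arm_command:
  plan:
    - [-1,0,0,0,0,0,3]
    - [-3,0,0,0,0,0,3]
    - [-4,0,0,0,0,0,3]
    - [-4,0,0,0,0,0,3]
    - [-4,0,0,0,0,0,3]
    - [0,0,0,0,0,0,3]

```text
time: 72.45
position: [0.4649, -0.3245, 0.243]
tool_rot: [-0.0, 0.707, -0.0, 0.707]
ft_force: [0.4, -0.2, -1.4]
grip_width: 0.0402
```

```bash
python3 to.py .5755 -.001 .235 0
```

```text
pos [ 0.4649 -0.3245  0.243 ] shift [ 0.78 32.35 11.05] turn [-0.     0.     0.001]
```

arm_command:
  plan:
    - [-0.1,1.5,0.5,0,0,0,3]
    - [-0.1,3,1.1,0,-0.003,-0.002,3]
    - [-0.2,3.4,1.3,0,-0.003,-0.002,3]
    - [-0.2,3.4,1.3,0,-0.003,-0.002,3]
    - [-0.2,3.4,1.3,0,-0.003,-0.002,3]
    - [-0.2,3.4,1.3,0,-0.003,-0.002,3]
    - [-0.2,3.4,1.3,0,-0.003,-0.002,3]
    - [-0.2,3.4,1.3,0,-0.003,-0.002,3]
    - [-0.2,3.2,1.1,0,-0.003,-0.002,3]
    - [-0.1,1.4,0.4,0,-0.003,0,3]
    - [0,0,0,0,0,0,3]
    - [0,0,0,0,0,0,3]

```text
time: 73.95
position: [0.5634, -0.0055, 0.2405]
tool_rot: [0.001, 0.711, 0.002, 0.703]
ft_force: [0.0, -0.8, -1.8]
grip_width: 0.0399
```

```bash
python3 to.py .5755 -.001 .0871 0
```

```text
pos [ 0.5634 -0.0055  0.2405] shift [15.33  0.37  1.39] turn [ 0.001 -0.012 -0.005]
```

arm_command:
  plan:
    - [0,0.4,0.6,0,-0.006,-0.003,3]
    - [0,0.3,0.5,0,-0.006,-0.002,3]
    - [0,0,0,0,0,0,3]
    - [2.5,0,0,0,0,0,3]
    - [3,0,0,0,0,0,3]
    - [3,0,0,0,0,0,3]
    - [1,0,0,0,0,0,3]
    - [0,0,0,0,0,0,3]

```text
time: 74.95
position: [0.5777, -0.0025, 0.1451]
tool_rot: [0.001, 0.705, -0.002, 0.709]
ft_force: [0.0, 0.3, -2.7]
grip_width: 0.0403
```

```bash
python3 to.py .5755 -.001 .0871 0
```

```text
pos [ 0.5777 -0.0025  0.1451] shift [ 5.79  0.17 -0.25] turn [-0.004  0.006  0.003]
```

arm_command:
  plan:
    - [1.5,0.1,-0.25,-0.004,0.006,0.003,3]
    - [1.8,0,0,0,0,0,3]
    - [1.2,0,0,0,0,0,3]
    - [0.5,0,0,0,0,0,3]
    - [0,0,0,0,0,0,3]
    - [0,0,0,0,0,0,3]

```text
time: 75.7
position: [0.5783, -0.0021, 0.0961]
tool_rot: [-0.0, 0.704, -0.0, 0.71]
ft_force: [0.6, -0.6, -1.9]
grip_width: 0.0394
```

```bash
python3 to.py .5755 -.001 .0871 0
```

```text
pos [ 0.5783 -0.0021  0.0961] shift [ 0.9   0.11 -0.29] turn [0.    0.007 0.001]
```

arm_command:
  plan:
    - [0.4,0.1,-0.25,0,0.007,0,3]
    - [0.2,0,0,0,0,0,3]
    - [0.15,0,0,0,0,0,3]
    - [0.1,0,0,0,0,0,3]
    - [0,0,0,0,0,0,3]

```text
time: 76.32
position: [0.5764, -0.0011, 0.088]
tool_rot: [-0.001, 0.706, -0.0, 0.708]
ft_force: [-0.3, -1.2, -2.7]
grip_width: 0.0394
```

arm_command:
  plan:
    - [0.15,0,0,0,0,0,3]
    - [0.1,0,0,0,0,0,3]
    - [0,0,0,0,0,0,6]
    - [0,0,0,0,0,0,6]
    - [0,0,0,0,0,0,6]
    - [0,0,0,0,0,0,6]

```text
time: 77.08
position: [0.5777, -0.0014, 0.0878]
tool_rot: [-0.001, 0.705, -0.0, 0.709]
ft_force: [0.0, 0.9, -1.2]
grip_width: 0.0591
```

arm_command:
  plan:
    - [-2,0,0,0,0,0,6]
    - [-4,0,0,0,0,0,6]
    - [-4,0,0,0,0,0,6]
    - [-4,0,0,0,0,0,6.2]
    - [0,-3,0,0,0,0,6.2]
    - [0,-5,0,0,0,0,6.2]
    - [0,-4,0,0,0,0,6.2]
    - [0,-3,0,0,0,0,6.2]
    - [0,0,0,0,0,0,6.2]
    - [0,0,0,0,0,0,6.2]

```text
time: 78.32
position: [0.577, -0.1541, 0.2317]
tool_rot: [-0.001, 0.706, 0.0, 0.709]
ft_force: [0.4, 0.1, -0.8]
grip_width: 0.062
```

```bash
python3 tops.py; python3 - <<'E'
from m1 import *
print(robot.get_obs()["position"])
im,*_=cam("side");cv2.imwrite("pics/final.png",im)
E
```

```text
side [385.  184.5] 38 [ 0.618 -0.053  0.135] [ 0.617 -0.055  0.137]
scene [380.5  92.3] 23 [0.493 0.294 0.135] [0.482 0.318 0.113]
scene [368.4 189.8] 25 [0.619 0.052 0.135] [0.619 0.051 0.136]
scene [332.7 229.5] 42 [ 0.617 -0.055  0.135] [ 0.617 -0.056  0.136]
[ 0.5771667  -0.15371762  0.23184269]
```

View pics/final.png

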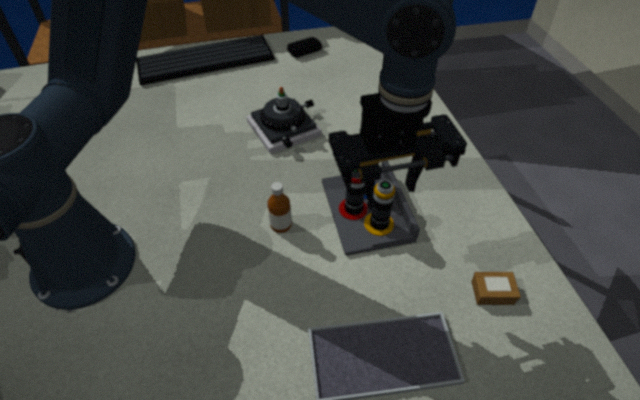

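The view shows the mount on the stage at (283,100) and yellow on its disc at (382,208). Red's top at (356,175) is hidden behind the gripper, so I'll measure it with the wrist camera.

```bash
python3 - <<'E'
from m1 import *
im,d,K,k1,T=cam("wrist")
for c,s,m in comps(im[:240],(45,80,20),(90,255,255)): print(c.round(1),s[4],onplane(c,.135,K,k1,T)[0].round(4),world(c,np.median(d[:240][m]),K,k1,T)[0].round(3))
E
```

```text
[321.    4.7] 151 [ 0.5767 -0.002   0.135 ] [ 0.577 -0.002  0.136]
[371.3  77. ] 179 [ 0.6181 -0.054   0.135 ] [ 0.618 -0.054  0.136]
```

```bash
python3 -c "
from h import *
print(workorder.hand_in())"
```

```text
the job is handed in; nothing more can be done
None
```

The job is done and handed in at about 78 s of the 141 s allowed; the hand-in gave no verdict. I stood all three objectives on the lens tray, moved the mount to the stage's centre spot, then put blue, yellow and red back on their own discs.

| Item | Last measured position (x, y) in m | Distance from target centre |
|---|---|---|
| Mount | (0.4795, 0.326) | about 1 mm |
| Blue objective | (0.619, 0.051) | about 1 mm |
| Yellow objective | (0.618, -0.054) | about 1 mm |
| Red objective | (0.577, -0.002) | about 2 mm |

- **Objectives:** their tops read 0.135–0.137 m high, which fits 135 mm for standing upright on the discs. Red's top was hidden from the scene and side cameras at the end, so I checked it with the wrist camera alone.
- **Mount:** its position comes from the wrist camera just after release. A later scene-camera reading of its green collar was about 6 mm off in y. I put that down to the camera seeing only part of the collar at an angle, and the last side picture still shows it upright on the stage.
- **Rest of the scene:** the cleaner bottle looks unmoved in the last side picture. The gripper was clear of everything at hand-in.

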